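# Square up tube offcuts in a stop fixture and close its jaw

## Task

Line up the three square tube offcuts lying on the bench in the corner of the squaring fixture: side by side without gaps, all parallel to the side stop, the first one against it, and one end of each flush against the back stop. The sliding jaw must end pushed up snug against the row so that it holds together; leave the other things on the bench where they are.

Things in the scene. Friction and masses are not known exactly. Their poses are not given: they have to be found in the camera images.
- fixture: Fixed aluminium corner of two bars on the bare bench. Origin: inner corner at bench level; x runs towards the back stop (away from the robot), y along it (to the robot's left). Back stop: face x=0, 25 mm thick, 40 high, y -310 to 20 mm. Side stop: face y=0, 20 thick, 30 high, x -90 to 0. The row goes at negative x and y, open to the robot; no floor.
- jaw_face (a point): Middle of the sliding jaw's face, 20 mm up, axes as the fixture's. Grey plate, fixture x -85 to -15 mm, 18 mm thick behind (-y of) this face, top 31 mm up; its carriage rides on the back stop (top 55 mm up, x -19 to 29, 30 mm behind the face). Slides only along fixture y: face from y -260 (open) to -100 mm; starts at -260 to -240. About 3 N friction; stays where left.
- jaw_post (a point): Centre of the top of the jaw's upright black grip post: 18 x 18 mm, from 31 up to 66 mm above the bench (this point is at 66 mm), sides along the fixture's x and y. It can be gripped from above or pushed; it moves with the jaw, stands on a heel (30 mm along x, as high as the plate, reaching 46 mm behind the face) and its centre lies 35 mm behind the face, at fixture x -55.
- tube1: Loose offcut of square steel tube, 40 x 40 mm outside, 4 mm wall, open ends, 100 mm long, about 0.4 kg, lying on the bench. Origin: its centre (20 mm above the bench); x along its length. The three are identical and may go in any order.
- tube2: Loose offcut of square steel tube, 40 x 40 mm outside, 4 mm wall, open ends, 100 mm long, about 0.4 kg, lying on the bench. Origin: its centre (20 mm above the bench); x along its length. The three are identical and may go in any order.
- tube3: Loose offcut of square steel tube, 40 x 40 mm outside, 4 mm wall, open ends, 100 mm long, about 0.4 kg, lying on the bench. Origin: its centre (20 mm above the bench); x along its length. The three are identical and may go in any order.
- pipe_stub: Bystander, leave alone: short round steel pipe, 42 mm outside diameter, 55 mm tall, standing on end. Origin: on its underside.
- thick_disc: Bystander, leave alone: dark steel disc, 44 mm diameter, 16 mm thick, lying flat. Origin: on its underside.
- tin: Bystander, leave alone: plain closed tin with a pale lid, 60 mm diameter, 60 mm tall, upright, left of the fixture. Origin: on its underside.
- angle_offcut: Bystander, leave alone: rusty piece of angle iron, 120 mm long, 40 mm high, right of the fixture. Origin: on its underside.
- flat_offcut: Bystander, leave alone: flat steel bar 130 x 45 x 8 mm lying left of the fixture. Origin: on its underside.
Mind the look-alikes: they are no part of the job. Leave any blue, green or red look-alike of the tube1 alone.

How it is judged:
At the end, for the whole second after the job is handed in: All three tubes lie still on the bench in the corner: ends within 3 mm of the back stop, within 0.05 rad of parallel to the side stop, gaps adding up to under 4 mm, and the jaw's face within 124.5 mm of the side stop (the row is 120 mm wide) (x of tube1 in the frame of fixture between -0.053 and -0.047 m and y of tube1 in the frame of fixture between -0.104 and -0.015 m and angle between the x axis of each of tube1, tube2, tube3 and the x axis of fixture, either way round below 0.05 rad and height (world z) of tube1 between 0.016 and 0.024 m and linear speed of each of tube1, tube2, tube3 below 0.01 m/s and x of tube2 in the frame of fixture between -0.053 and -0.047 m and y of tube2 in the frame of fixture between -0.104 and -0.015 m and height (world z) of tube2 between 0.016 and 0.024 m and x of tube3 in the frame of fixture between -0.053 and -0.047 m and y of tube3 in the frame of fixture between -0.104 and -0.015 m and height (world z) of tube3 between 0.016 and 0.024 m and y of jaw_face in the frame of fixture above -0.1245 m); the robot touches nothing.
It fails at once if a bystander was moved by more than 25 mm (distance of any of pipe_stub, thick_disc, tin, angle_offcut, flat_offcut from where it was at the start of the episode above 0.025 m).
It also fails if it takes over 72 s, if anything falls off the work surface, if the arm or the gripper's body presses on something with over 40 N, if the wrist force passes 120 N, or if a joint passes its speed limit or range.

## Robot

A 7-joint arm with a two-finger parallel gripper is mounted at the origin on the work surface. World frame = base frame: x ahead of the robot, y to its left, z up, the work surface at z = 0. Lengths are in m, angles in rad, forces in N, time in s.
With the tool pointing down it reaches from about 0.4 to 0.875 m from the base axis. Payload 19.3 kg.
Tool frame: the origin (TCP) lies on the centre line of the jaws, within the pads' length; the fingertips stand 8 mm ahead of it and the grasp point (between the pads) lies 11 mm behind it (bot.tip_extent is the distance from the TCP to the fingertips, in m); x points along the fingers, y is the direction in which the jaws open and shut, and the axes are right-handed (so a half turn about x gives the same grasp; the last joint's range is limited). The gripper opens to 85 mm and grips with 20 to 120 N. Pads are 22 mm wide; open, the fingers measure 114 mm over their backs; the gripper's body (76 mm by 85 mm) begins 54 mm behind the grasp point. The pads swing forward as they close: fully open they stand 13 mm farther back than shut.
Start: joints at [-1.321, 0.521, -0.036, 1.599, 0.021, 1.021, -0.113], TCP at [0.197, 0.593, 0.211] pointing down, gripper open.
Joint ranges: [-2.91, 2.91], [-0.3, 2.13], [-1.5, 1.42], [0.17, 2.43], [-1.26, 4.41], [0.16, 1.93], [-2.52, 2.52]. Speed limits (rad/s): [1.89, 1.89, 2.39, 2.39, 3.01, 3.01, 3.01].

## Interface

Orientations are given as [roll, pitch, yaw] about the fixed x, y, z axes, in that order (R = Rz(yaw) Ry(pitch) Rx(roll)).
In Python, from workcell import sensors, imaging, order, bot gives the robot as it stands.
- The arm moves only by the tool arm_command, never from a script. Its argument "commands" is a list of rows, each an object of numbers: "dx", "dy", "dz": the shift along the tool's x, y, z in cm; "twist": the turn about the tool's x in rad. A call has 1 to 12 rows; each row is the pose to reach, as a shift and turn from the pose measured when the call began, along the tool's axes at that moment; what a row does not reach only later rows make up. A row lasts 1/12 s, in which the tool goes at most 41.7 mm and 7.16 degrees, less where a joint would pass 70% of its speed; a pose out of reach is approached as far as the arm can. A call with a gripper value outside its range is refused whole. "grip" is the closure, from -1 (fully open) to 1 (shut), set as the call begins (left out, the last holds). The fingers move at their own pace and stop on an object; "squeeze" is the grip in N (left out, the last holds). Time passes only in rows, so rows that repeat a pose let the fingers close. It gives the time, the measured TCP pose, the force and the opening at its end, in the units of the state.
- sensors.observe(): the state, without advancing time (a new reading comes with each control period).
- imaging.grab_frame(name): name is "scene" or "side" or "wrist"; returns the picture (480x640x3 uint8, red, green, blue); there is no depth.
- imaging.camera_info(name): a dict with "fx", "fy", "cx", "cy" (pixels), "dist_coeffs" ([k1, k2, p1, p2, k3] as OpenCV has them; the pictures are not rectified), "origin" and "attitude" of the camera in the world. Camera axes: x right, y down, z forward; pixel columns grow to the right and rows downward; lengths in m; the calibration is good to about 2 mm. A picture is of the moment at which its call begins: read the wrist's pose just before it. camera_info takes no time and is no camera call; for the wrist camera it gives the pose at the moment of the call.
- order.job_done(): hands the job in, once; it reports no verdict.
The state is a dict: "clock": time; "qpos": joint angles; "qd": joint speeds; "joint_efforts": joint torques, N m; "position": TCP position; "tool_rot": TCP orientation; "force": force on the tool from outside, world axes, zero at the start; "moment": the same for the moment, N m; "grip_width": finger opening in m.
Only numpy, scipy, OpenCV 4.12 (cv2) and the standard library are available. Lean on these libraries where they do the work, as an engineer would, in place of code of your own. Each camera call takes 0.05 s, during which the arm holds its last target.

## Working session

There is one attempt and no reset: what is moved stays moved. The work goes in short steps, Python scripts to look and compute and a tool call to move; the robot and the scene stay as the last step left them, time stands still between calls to the robot, and variables do not carry over. Pictures are saved under pics/ and viewed, and the job is handed in when it is done.

Besides the shell and the picture viewer there is one more tool, called after "Request:" in YAML: its name, and indented under it one key for each argument. arm_command: Moves the arm, as the interface text tells. Its arguments: {"type":"object","properties":{"commands":{"type":"array"},"grip":{"type":"number"},"squeeze":{"type":"number"}},"required":["commands"]}

```bash
ls; mkdir -p pics
python3 - <<'E'
from workcell import sensors, imaging, order, bot
import cv2
s=sensors.observe();print(s)
print({k:getattr(bot,k) for k in dir(bot) if not k.startswith('_')})
for n in ['scene','side','wrist']:
    print(n,imaging.camera_info(n))
    cv2.imwrite(f'pics/{n}0.png',imaging.grab_frame(n)[:,:,::-1])
E
```

```text
pics
{'clock': 0.0, 'qpos': array([-1.32125428,  0.5220151 , -0.03633551,  1.60000055,  0.02118414,
        1.021091  , -0.11281523]), 'qd': array([ 7.31913864e-06,  5.96528162e-04,  5.93512759e-04,  7.87184496e-04,
        4.50797678e-04, -3.14385196e-03, -1.55100282e-03]), 'joint_efforts': array([ 5.74578426e-04, -9.27108836e+01,  1.97993517e+00, -3.69928551e+01,
        1.77953881e-02,  8.22471105e-03,  2.51480671e-06]), 'position': array([0.19636619, 0.59297499, 0.21092764]), 'tool_rot': array([-1.51511806,  1.56966662, -1.8348867 ]), 'force': array([ 0.24749608,  0.10749838, -0.17579108]), 'moment': array([ 0.06884723, -0.01768233,  0.01292647]), 'grip_width': 0.08533493657593938}
{'IKError': <class 'workcell.IKError'>, 'tip_extent': 0.008}
scene {'fx': 507.87161272310027, 'fy': 507.87161272310027, 'cx': 318.88355371549943, 'cy': 234.98336172409688, 'dist_coeffs': array([0.04702017, 0.        , 0.        , 0.        , 0.        ]), 'origin': array([0.89158073, 0.68195624, 0.80037504]), 'attitude': array([-2.31688198e+00,  3.24810585e-04,  2.60366352e+00])}
side {'fx': 472.29434964350696, 'fy': 472.29434964350696, 'cx': 318.79742796246916, 'cy': 237.49849387289353, 'dist_coeffs': array([-0.10299323,  0.        ,  0.        ,  0.        ,  0.        ]), 'origin': array([ 0.24068515, -0.72203948,  0.95490116]), 'attitude': array([-2.4285171 , -0.00604171, -0.32179159])}
wrist {'fx': 361.0829510962005, 'fy': 361.0829510962005, 'cx': 314.58204117385793, 'cy': 240.05738977472524, 'dist_coeffs': array([-0.02733385,  0.        ,  0.        ,  0.        ,  0.        ]), 'origin': array([0.12586795, 0.61719635, 0.37383905]), 'attitude': array([ 2.84524567e+00, -2.97859199e-04,  1.25074982e+00])}
```

View pics/scene0.png

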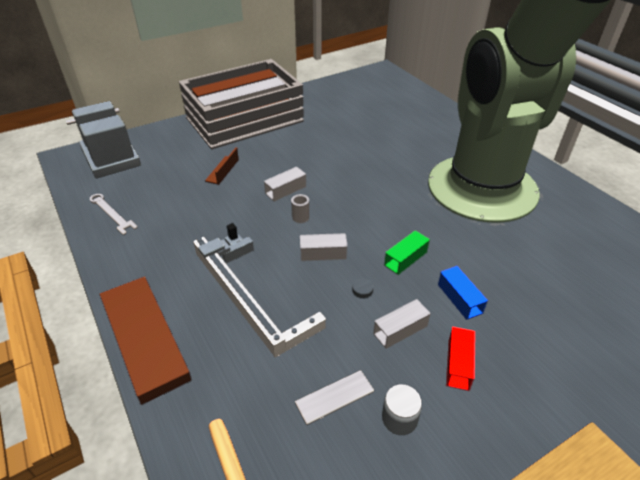

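View pics/side0.png

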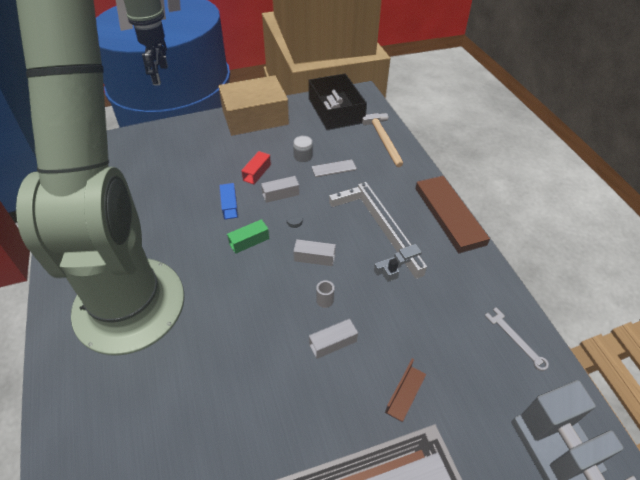

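View pics/wrist0.png

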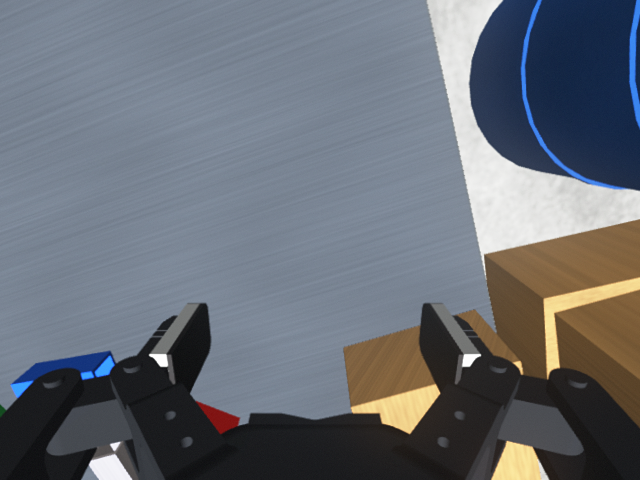

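The scene view shows three grey square tubes at (285,183), (323,247) and (402,322). In the side view they are at (333,337), (314,251) and (280,188).

These could be mistaken for tubes:
- green at (407,251)
- blue at (462,291)
- red at (461,358)
- flat bar at (334,396)
- pipe stub at (300,208)

I'm choosing the three grey tubes with open ends and will check them in crops.

```bash
cat > h.py <<'E'
import numpy as np, cv2
from scipy.spatial.transform import Rotation as Rt
def cam(info):
    K=np.array([[info['fx'],0,info['cx']],[0,info['fy'],info['cy']],[0,0,1]])
    R=Rt.from_euler('xyz',info['attitude']).as_matrix()
    return K,np.array(info['dist_coeffs']),R,np.array(info['origin'])
def toplane(info,px,z):
    K,d,R,o=cam(info)
    u=cv2.undistortPoints(np.array(px,float).reshape(-1,1,2),K,d).reshape(-1,2)
    r=np.c_[u,np.ones(len(u))]@R.T
    t=(z-o[2])/r[:,2]
    return o+r*t[:,None]
def proj(info,P):
    K,d,R,o=cam(info)
    Rc=R.T; 
    p,_=cv2.projectPoints(np.array(P,float).reshape(-1,1,3),cv2.Rodrigues(Rc)[0],-Rc@o,K,d)
    return p.reshape(-1,2)
E
python3 - <<'E'
import cv2,numpy as np
a=cv2.imread('pics/scene0.png');b=cv2.imread('pics/side0.png')
c=cv2.resize(a[160:360,180:447],(800,600),interpolation=cv2.INTER_CUBIC);cv2.imwrite('pics/c1.png',c)
c=cv2.resize(b[165:360,220:480],(800,600),interpolation=cv2.INTER_CUBIC);cv2.imwrite('pics/c2.png',c)
E
```

```text
(no output)
```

View pics/c1.png

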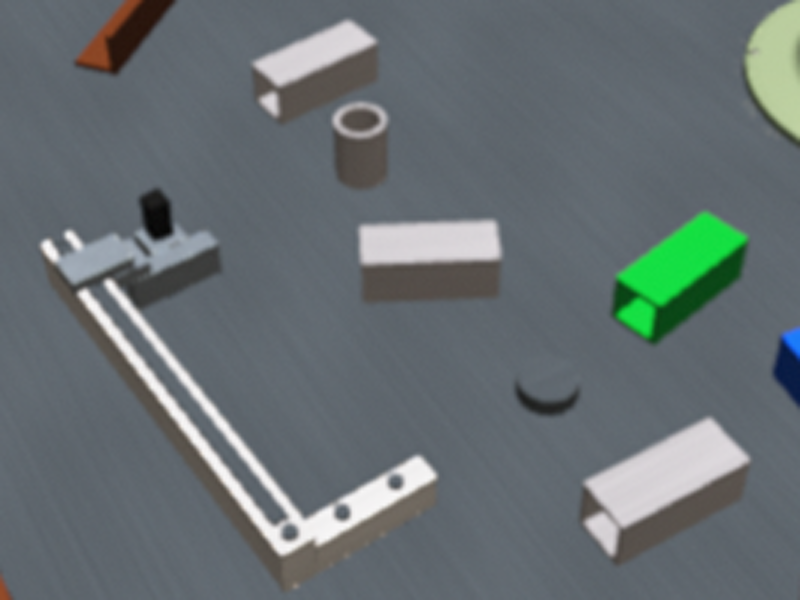

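View pics/c2.png

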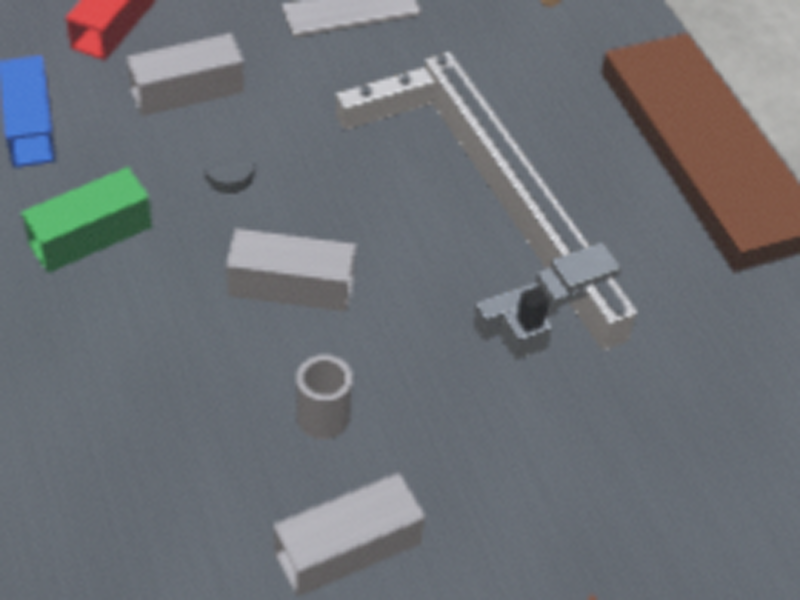

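The crops confirm the three grey open-ended tubes, and the green, blue and red ones stay out. The fixture corner is near crop pixel (300,540) in the scene view and (440,70) in the side view.

```bash
cat > meas.py <<'E'
from h import *
def tubes(info,img,thr,rois,z=0.04):
    g=cv2.cvtColor(img,cv2.COLOR_BGR2GRAY); out=[]
    for (x,y) in rois:
        m=(g>thr).astype(np.uint8)
        n,l,st,c=cv2.connectedComponentsWithStats(m,connectivity=4)
        k=l[y,x]
        mm=(l==k).astype(np.uint8)
        cs,_=cv2.findContours(cv2.resize(mm,None,fx=4,fy=4,interpolation=cv2.INTER_NEAREST),cv2.RETR_EXTERNAL,cv2.CHAIN_APPROX_NONE)
        p=max(cs,key=len).reshape(-1,2)/4.0-0.375
        P=toplane(info,p,z)[:,:2]
        r=cv2.minAreaRect((P*1000).astype(np.float32))
        b=cv2.boxPoints(r); e0=b[1]-b[0];e1=b[2]-b[1]
        e=e0 if np.linalg.norm(e0)>np.linalg.norm(e1) else e1
        a=np.degrees(np.arctan2(e[1],e[0]))%180
        print((x,y),'k',k,'ctr',np.round(r[0],1),'size',np.round(sorted(r[1]),1),'ang',round(a,1))
E
python3 - <<'E'
from meas import *
from workcell import imaging
a=cv2.imread('pics/scene0.png');b=cv2.imread('pics/side0.png')
ia=imaging.camera_info('scene');ib=imaging.camera_info('side')
ga=cv2.cvtColor(a,cv2.COLOR_BGR2GRAY);gb=cv2.cvtColor(b,cv2.COLOR_BGR2GRAY)
for x,y in [(285,179),(323,241),(398,318)]: print(ga[y-8:y+16:2,x])
for x,y in [(333,332),(314,247),(280,185)]: print(gb[y-8:y+16:2,x])
for t in (150,165,180):
  print('scene',t);tubes(ia,a,t,[(285,179),(323,241),(398,316)])
for t in (140,150,160):
  print('side',t);tubes(ib,b,t,[(333,332),(314,247),(280,185)])
m=np.zeros_like(ga);m=cv2.resize(a[225:360,185:335],(800,600)*1 if 0 else (800,720));cv2.imwrite('pics/c3.png',m[:600])
c=cv2.resize(b[175:280,325:430],(600,600),interpolation=cv2.INTER_CUBIC);cv2.imwrite('pics/c4.png',c)
E
```

```text
[163 212 213 213 214 211 146  83  84  83  84  84]
[119 205 213 213 213 216 212 146  79  80  79  78]
[207 214 214 212 212 212 213 214 211 212 166  82]
[123 176 178 181 178 177 178 179 177 172 108  94]
[108 135 177 180 178 180 180 172 101  99  99  99]
[108 164 179 177 178 178 124  96  96  95  95 100]
scene 150
(285, 179) k 111 ctr [ 433.8 -253.4] size [ 45.2 105. ] ang 7.2
(323, 241) k 115 ctr [471.1  -5.8] size [ 44.3 102.8] ang 152.2
(398, 316) k 120 ctr [460.5 249.7] size [ 52.2 125.2] ang 6.3
scene 165
(285, 179) k 69 ctr [ 433.5 -253. ] size [ 43.7 102.8] ang 7.2
(323, 241) k 76 ctr [471.2  -5.7] size [ 42.9 102.3] ang 151.9
(398, 316) k 95 ctr [460.5 249.9] size [ 49.7 121.9] ang 5.8
scene 180
(285, 179) k 19 ctr [ 434.  -253.4] size [ 42.  101.4] ang 6.9
(323, 241) k 31 ctr [471.4  -5.6] size [ 40.2 101.2] ang 152.3
(398, 316) k 35 ctr [451.2 249.2] size [ 40.8 101.2] ang 0.8
side 140
(333, 332) k 34 ctr [ 433.4 -248.3] size [ 50.6 113.3] ang 11.4
(314, 247) k 21 ctr [475.8  -1.4] size [ 45.  105.9] ang 150.7
(280, 185) k 15 ctr [454.8 253.9] size [ 44.6 103.8] ang 0.3
side 150
(333, 332) k 49 ctr [ 433.9 -248. ] size [ 47.6 111.9] ang 11.1
(314, 247) k 26 ctr [475.   -1.7] size [ 44.7 103.9] ang 151.2
(280, 185) k 16 ctr [454.4 253.9] size [ 42.8 103.1] ang 0.3
side 160
(333, 332) k 66 ctr [ 433.3 -248.1] size [ 44.7 110.3] ang 10.5
(314, 247) k 44 ctr [ 4.75e+02 -4.00e-01] size [ 41. 102.] ang 152.7
(280, 185) k 38 ctr [454.1 254. ] size [ 41.2 100.3] ang 0.6
```

View pics/c4.png

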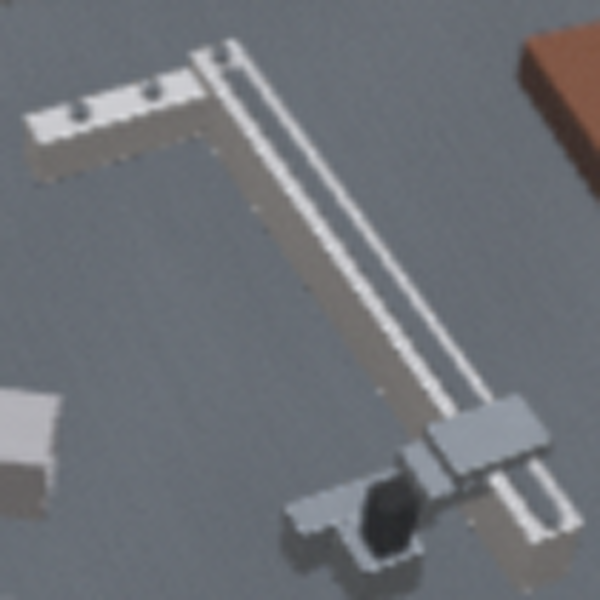

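Run:
```python
import cv2
a=cv2.imread('pics/scene0.png')
cv2.imwrite('pics/c5.png',cv2.resize(a[220:360,185:335],(640,597),interpolation=cv2.INTER_CUBIC))
```

```text
(no output)
```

View pics/c5.png

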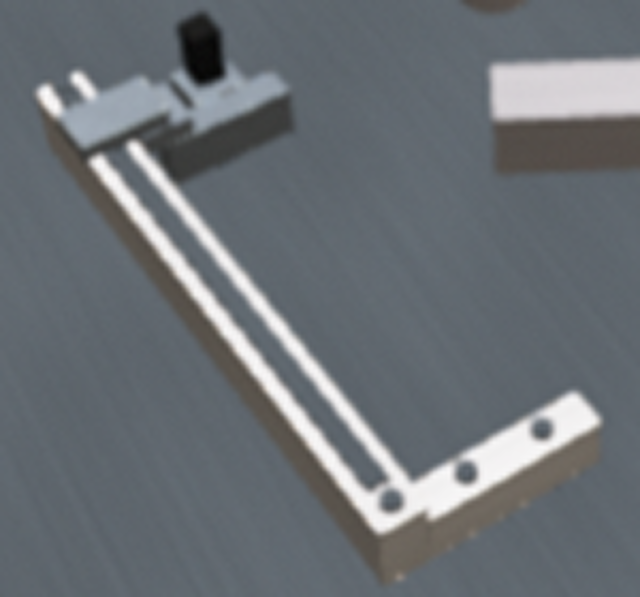

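Run:
```python
from h import *
from workcell import imaging
ia=imaging.camera_info('scene');ib=imaging.camera_info('side')
S=lambda p:(np.array(p)/5.714+[325,175]-.4); C=lambda p:(np.array(p)/4.267+[185,220]-.4)
def line(P,Q):
    d=Q-P; return np.degrees(np.arctan2(d[1],d[0]))
def inter(P,Q,A,B):
    M=np.c_[Q-P,-(B-A)]; t=np.linalg.solve(M,A-P); return P+t[0]*(Q-P)
for n,i,F,b,s in [('side',ib,S,[(192,55),(452,415)],[(40,147),(205,103)]),('scene',ia,C,[(130,148),(405,480)],[(425,485),(575,393)])]:
    B=toplane(i,F(b),.04)[:,:2];D=toplane(i,F(s),.03)[:,:2]
    print(n,B.round(4),D.round(4),line(*B),line(*D),'corner',inter(*B,*D))
# jaw post
post=toplane(ib,S([(388,488)]),.066);print('post side',post)
print('post scene',toplane(ia,C([(195,20)]),.066))
```

```text
side [[ 0.6662  0.1822]
 [ 0.6899 -0.0708]] [[0.5761 0.1537]
 [0.6641 0.1576]] -84.64364214437714 2.5453448757675603 corner [0.66848945 0.1577753 ]
scene [[ 0.6896 -0.0855]
 [ 0.6657  0.1627]] [[0.6566 0.1627]
 [0.5751 0.1528]] 95.49383814277718 -173.0949469898282 corner [0.66563457 0.1637734 ]
post side [[ 0.6344035  -0.11715903  0.066     ]]
post scene [[ 0.63270737 -0.12879127  0.066     ]]
```

```bash
cat >> h.py <<'E'
def go(tx=None,ty=None,tz=None,yaw=None):
    """print the shift to reach world TCP target; yaw=deg of tool y axis in world (mod 180)"""
    from workcell import sensors
    s=sensors.observe();R=Rt.from_euler('xyz',s['tool_rot']).as_matrix();p=s['position']
    cy=np.degrees(np.arctan2(R[1,1],R[0,1]))
    t=np.array([tx if tx is not None else p[0],ty if ty is not None else p[1],tz if tz is not None else p[2]])
    d=R.T@(t-p)*100
    tw=0
    if yaw is not None:
        e=(yaw-cy+90)%180-90
        tw=-np.radians(e)   # tool x is down
    print('t',round(s['clock'],2),'pos',p.round(4),'tooly yaw',round(cy,1),'R[:,0]',R[:,0].round(3),'q7',s['qpos'][6].round(2),'F',s['force'].round(1),'w',round(s['grip_width'],4))
    print('  -> dx %.2f dy %.2f dz %.2f twist %.3f'%(*d,tw))
E
python3 - <<'E'
from h import *
go(.453,.2515,.20,90.6)
go(.453,.0,.30,95.4)
E
```

```text
t 0.15 pos [0.1965 0.5931 0.2111] tooly yaw 71.7 R[:,0] [-0.    -0.001 -1.   ] q7 -0.11 F [ 0.2 -0.5 -0.1] w 0.0857
  -> dx 1.13 dy -24.36 dz 35.09 twist -0.330
t 0.15 pos [0.1965 0.5931 0.2111] tooly yaw 71.7 R[:,0] [-0.    -0.001 -1.   ] q7 -0.11 F [ 0.2 -0.5 -0.1] w 0.0857
  -> dx -8.85 dy -48.24 dz 43.00 twist -0.414
```

Request:
arm_command:
  commands:
    - {"dx": 0, "dy": -24.4, "dz": 35.1, "twist": -0.33}
    - {"dx": 0, "dy": -24.4, "dz": 35.1, "twist": -0.33}
    - {"dx": 0, "dy": -24.4, "dz": 35.1, "twist": -0.33}
    - {"dx": 0, "dy": -24.4, "dz": 35.1, "twist": -0.33}
    - {"dx": 0, "dy": -24.4, "dz": 35.1, "twist": -0.33}
    - {"dx": 0, "dy": -24.4, "dz": 35.1, "twist": -0.33}
    - {"dx": 0, "dy": -24.4, "dz": 35.1, "twist": -0.33}
    - {"dx": 0, "dy": -24.4, "dz": 35.1, "twist": -0.33}
    - {"dx": 0, "dy": -24.4, "dz": 35.1, "twist": -0.33}
    - {"dx": 0, "dy": -24.4, "dz": 35.1, "twist": -0.33}
    - {"dx": 0, "dy": -24.4, "dz": 35.1, "twist": -0.33}
    - {"dx": 0, "dy": -24.4, "dz": 35.1, "twist": -0.33}
  grip: -1

```text
clock: 1.15
position: [0.4549, 0.2477, 0.2112]
tool_rot: [-1.461, 1.569, -1.456]
force: [-0.3, -0.4, -0.4]
grip_width: 0.0857
```

```bash
cat > snap.py <<'E'
import sys,json
from h import *
from workcell import imaging
n=sys.argv[1]; cams=sys.argv[2:] or ['wrist']
for c in cams:
    i=imaging.camera_info(c); im=imaging.grab_frame(c)[:,:,::-1]
    cv2.imwrite(f'pics/{n}_{c}.png',im)
    json.dump({k:(v.tolist() if hasattr(v,'tolist') else v) for k,v in i.items()},open(f'pics/{n}_{c}.json','w'))
E
python3 snap.py a; python3 -c "
from h import *
go(.453,.2515,.2,90.6)"
```

```text
t 1.2 pos [0.4535 0.2499 0.2112] tooly yaw 90.4 R[:,0] [-0.    -0.001 -1.   ] q7 0.95 F [-0.1  0.7  0.5] w 0.0856
  -> dx 1.12 dy 0.16 dz -0.05 twist -0.003
```

View pics/a_wrist.png

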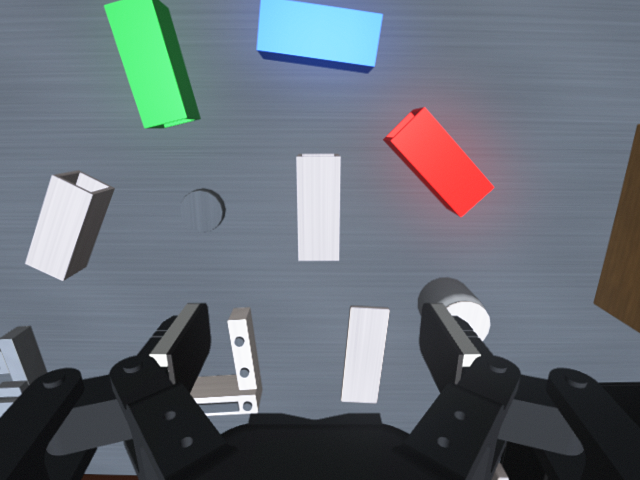

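The wrist view shows tube3 at (318,208), tube2 at (60,228), the disc at (203,210), the flat bar at (366,353) and the corner of the fixture near (232,375).

Run:
```python
from meas import *
import json
i=json.load(open('pics/a_wrist.json'));im=cv2.imread('pics/a_wrist.png')
for t in (170,190,205):
    print(t);tubes(i,im,t,[(318,208),(60,228)])
print('corner top', toplane(i,[(232,380)],.03), toplane(i,[(235,400)],.04))
cv2.imwrite('pics/c6.png',cv2.resize(im[290:425,180:280],(592,600*1)[:2] if 0 else (444,600),interpolation=cv2.INTER_CUBIC))
```

```text
170
(318, 208) k 3 ctr [452.3 251.7] size [ 41.1 102.7] ang 0.6
(60, 228) k 5 ctr [473.5  -2.3] size [ 41.2 101.4] ang 152.2
190
(318, 208) k 53 ctr [452.3 251.7] size [ 40.7 102.7] ang 0.5
(60, 228) k 55 ctr [473.5  -2.2] size [ 40.8 101. ] ang 152.3
205
(318, 208) k 61 ctr [451.8 251.7] size [ 40.4 101.5] ang 0.3
(60, 228) k 63 ctr [473.5  -2.2] size [ 40.5 100.6] ang 152.3
corner top [[0.65270134 0.15530992 0.03      ]] [[0.67179588 0.15958626 0.04      ]]
```

View pics/c6.png

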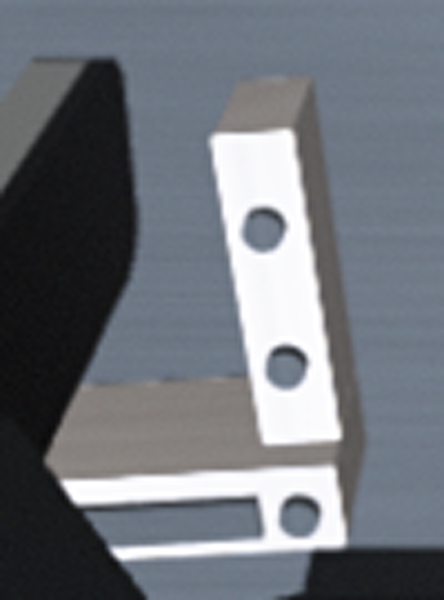

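Run:
```python
from h import *
import json
i=json.load(open('pics/a_wrist.json'))
f=lambda p:np.array(p)/4.444+[180,290]-.4
S=toplane(i,f([(210,135),(263,443)]),.03)[:,:2];B=toplane(i,f([(80,480),(333,465)]),.04)[:,:2]
C=toplane(i,f([(333,465),(345,547)]),.04)[:,:2]
for n,P in (('S',S),('B',B),('C',C)):
    d=P[1]-P[0];print(n,P.round(4),np.degrees(np.arctan2(d[1],d[0])),np.linalg.norm(d))
M=np.c_[S[1]-S[0],-(B[1]-B[0])];t=np.linalg.solve(M,B[0]-S[0]);print(S[0]+t[0]*(S[1]-S[0]))
go(.4523,.2517,.016,90.5)
```

```text
S [[0.5758 0.1549]
 [0.6654 0.1623]] 4.726683673430338 0.0898986888920767
B [[0.6691 0.1175]
 [0.6637 0.182 ]] 94.77832699816972 0.06480552357927835
C [[0.6637 0.182 ]
 [0.6893 0.1839]] 4.148687363342256 0.025709027596793898
[0.6653062  0.16225897]
t 1.2 pos [0.4535 0.2499 0.2112] tooly yaw 90.4 R[:,0] [-0.    -0.001 -1.   ] q7 0.95 F [-0.1  0.7  0.5] w 0.0856
  -> dx 19.52 dy 0.20 dz -0.12 twist -0.001
```

Request:
arm_command:
  commands:
    - {"dx": 4, "dy": 0.2, "dz": -0.1}
    - {"dx": 8, "dy": 0.2, "dz": -0.1}
    - {"dx": 12, "dy": 0.2, "dz": -0.1}
    - {"dx": 16, "dy": 0.2, "dz": -0.1}
    - {"dx": 18.5, "dy": 0.2, "dz": -0.1}
    - {"dx": 19.4, "dy": 0.2, "dz": -0.1}
    - {"dx": 19.4, "dy": 0.2, "dz": -0.1}
    - {"dx": 19.4, "dy": 0.2, "dz": -0.1}
  grip: -1

```text
validation failed for argument at $.co...
```

Request:
arm_command:
  commands:
    - {"dx": 0}
    - {"dx": 0}
    - {"dx": 0}
    - {"dx": 0}
    - {"dx": 0}
    - {"dx": 0}
    - {"dx": 0}
    - {"dx": 0}
  grip: 1
  squeeze: 40

```text
validation failed for argument at $.co...
```

Request:
arm_command:
  commands:
    - {"dx": 4, "dy": 0.2, "dz": -0.1, "twist": 0}
    - {"dx": 8, "dy": 0.2, "dz": -0.1, "twist": 0}
    - {"dx": 12, "dy": 0.2, "dz": -0.1, "twist": 0}
    - {"dx": 16, "dy": 0.2, "dz": -0.1, "twist": 0}
    - {"dx": 18.5, "dy": 0.2, "dz": -0.1, "twist": 0}
    - {"dx": 19.4, "dy": 0.2, "dz": -0.1, "twist": 0}
    - {"dx": 19.4, "dy": 0.2, "dz": -0.1, "twist": 0}
    - {"dx": 19.4, "dy": 0.2, "dz": -0.1, "twist": 0}
  grip: -1

```text
clock: 1.87
position: [0.4524, 0.2526, 0.018]
tool_rot: [-1.839, 1.57, -1.831]
force: [0.7, 0.4, 1.9]
grip_width: 0.0851
```

Request:
arm_command:
  commands:
    - {"dx": 0, "dy": 0, "dz": 0, "twist": 0}
    - {"dx": 0, "dy": 0, "dz": 0, "twist": 0}
    - {"dx": 0, "dy": 0, "dz": 0, "twist": 0}
    - {"dx": 0, "dy": 0, "dz": 0, "twist": 0}
    - {"dx": 0, "dy": 0, "dz": 0, "twist": 0}
    - {"dx": 0, "dy": 0, "dz": 0, "twist": 0}
    - {"dx": 0, "dy": 0, "dz": 0, "twist": 0}
    - {"dx": 0, "dy": 0, "dz": 0, "twist": 0}
  grip: 1
  squeeze: 40

```text
clock: 2.53
position: [0.4543, 0.2544, 0.0202]
tool_rot: [0.594, 1.566, 0.602]
force: [-1.2, 2.4, 33.9]
grip_width: 0.0002
```

```bash
cat >> h.py <<'E'
FC=np.array([.6653,.1623]);FA=np.radians(4.8)
def fx(x,y):
    """fixture mm -> world m"""
    c,s=np.cos(FA),np.sin(FA);x,y=x/1000,y/1000
    return FC+np.array([c*x-s*y,s*x+c*y])
def wf(P):
    d=np.array(P)[:2]-FC;c,s=np.cos(FA),np.sin(FA);return np.array([c*d[0]+s*d[1],-s*d[0]+c*d[1]])*1000
E
python3 - <<'E'
from h import *
go(None,None,.07)
print(fx(-70,-42))
go(*fx(-70,-42),.07,94.8)
E
```

```text
t 2.53 pos [0.4543 0.2544 0.0202] tooly yaw 90.5 R[:,0] [ 0.004  0.003 -1.   ] q7 0.93 F [-1.2  2.4 33.9] w 0.0002
  -> dx -4.98 dy 0.01 dz 0.02 twist 0.000
[0.59905997 0.11458985]
t 2.53 pos [0.4543 0.2544 0.0202] tooly yaw 90.5 R[:,0] [ 0.004  0.003 -1.   ] q7 0.93 F [-1.2  2.4 33.9] w 0.0002
  -> dx -4.96 dy -14.09 dz 14.38 twist -0.075
```

```bash
python3 snap.py b wrist scene side
python3 - <<'E'
import cv2
a=cv2.imread('pics/b_scene.png');cv2.imwrite('pics/c7.png',cv2.resize(a[200:420,300:520],(600,600),interpolation=cv2.INTER_CUBIC))
E
```

```text
(no output)
```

View pics/b_wrist.png

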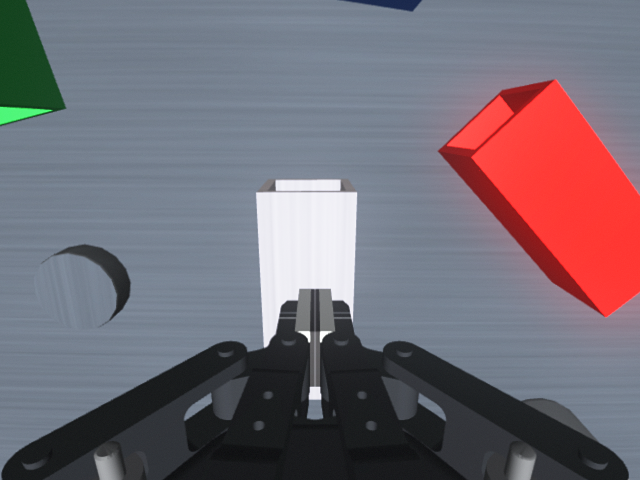

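View pics/c7.png

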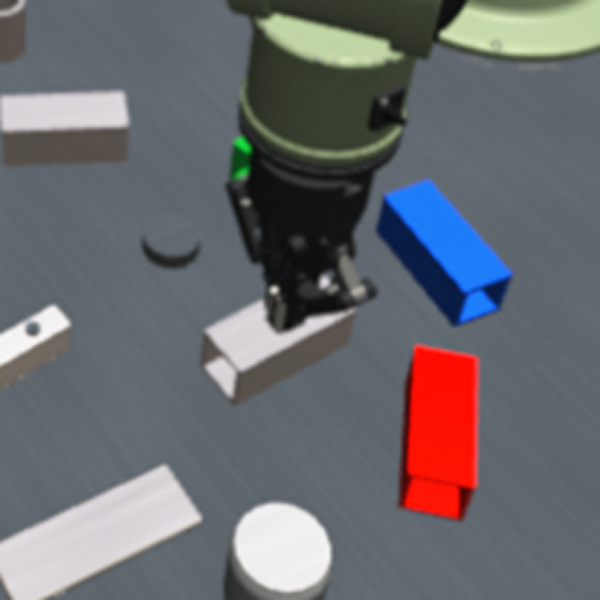

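Run:
```python
from h import *
import json
from workcell import sensors
i=json.load(open('pics/b_wrist.json'))
s=sensors.observe();R=Rt.from_euler('xyz',s['tool_rot']).as_matrix();p=s['position']
print(s['clock'],p,s['force'],s['grip_width'],i['origin'],i['attitude'])
for k in (-.03,-.02,-.011,0,.008):
    for w in (-.011,.011):
        P=p+R[:,0]*k+R[:,2]*w; print(k,w,P.round(3),proj(i,P).round(0), [proj(json.load(open(f'pics/b_{c}.json')),P).round(0).tolist() for c in('scene','side')])
# tube
print('tube top near end width at z .04', toplane(i,[(257,191),(357,191)],.04))
print('z=.02', toplane(i,[(257,191),(357,191)],.02),toplane(i,[(257,191),(357,191)],.05))
```

```text
2.6833 [0.45426741 0.25436775 0.0201961 ] [-1.44144133  1.82494599 33.91567009] 0.00048392921438655015 [0.3792505086786736, 0.25386366078033573, 0.18273450378894462] [2.840818429870102, -0.004180040668984253, 1.5788763953742562]
-0.03 -0.011 [0.443 0.254 0.05 ] [[313. 294.]] [[[408.0, 313.0]], [[276.0, 182.0]]]
-0.03 0.011 [0.465 0.254 0.05 ] [[313. 341.]] [[[399.0, 318.0]], [[283.0, 180.0]]]
-0.02 -0.011 [0.443 0.254 0.04 ] [[313. 284.]] [[[408.0, 317.0]], [[276.0, 184.0]]]
-0.02 0.011 [0.465 0.254 0.04 ] [[313. 329.]] [[[398.0, 321.0]], [[283.0, 183.0]]]
-0.011 -0.011 [0.443 0.254 0.031] [[313. 276.]] [[[407.0, 320.0]], [[276.0, 187.0]]]
-0.011 0.011 [0.465 0.254 0.031] [[313. 319.]] [[[398.0, 324.0]], [[283.0, 185.0]]]
0 -0.011 [0.443 0.254 0.02 ] [[313. 267.]] [[[406.0, 323.0]], [[276.0, 189.0]]]
0 0.011 [0.465 0.254 0.02 ] [[313. 308.]] [[[397.0, 328.0]], [[284.0, 188.0]]]
0.008 -0.011 [0.443 0.254 0.012] [[313. 261.]] [[[406.0, 326.0]], [[276.0, 191.0]]]
0.008 0.011 [0.465 0.254 0.012] [[313. 301.]] [[[397.0, 331.0]], [[284.0, 190.0]]]
tube top near end width at z .04 [[0.40326616 0.23177406 0.04      ]
 [0.40297902 0.27152135 0.04      ]]
z=.02 [[0.40663124 0.22867886 0.02      ]
 [0.40630387 0.27399555 0.02      ]] [[0.40158362 0.23332166 0.05      ]
 [0.4013166  0.27028425 0.05      ]]
```

Grip width reads 0, so the grasp missed. In the wrist view the closed tips sit at rows 290–330 on top of the tube. That puts the tips about 20 mm behind the reported TCP, not 8 mm ahead of it. I'll back off, open, and go about 30 mm lower while watching the force.

Request:
arm_command:
  commands:
    - {"dx": -2, "dy": 0, "dz": 0, "twist": 0}
    - {"dx": -4, "dy": 0, "dz": 0, "twist": 0}
    - {"dx": -4, "dy": 0, "dz": 0, "twist": 0}
  grip: 1

```text
clock: 2.93
position: [0.4556, 0.2551, 0.0635]
tool_rot: [0.589, 1.561, 0.597]
force: [1.2, 1.8, 1.5]
grip_width: 0.0003
```

```bash
python3 snap.py d wrist scene
python3 - <<'E'
from h import *
from meas import tubes
import json
i=json.load(open('pics/d_wrist.json'));im=cv2.imread('pics/d_wrist.png')
go(.4523,.2517,.03,90.5)
for t in (170,190): tubes(i,im,t,[(300,230)])
E
```

```text
t 3.03 pos [0.4545 0.2545 0.061 ] tooly yaw 90.5 R[:,0] [ 0.005  0.004 -1.   ] q7 0.94 F [ 0.  -1.1 -0.2] w 0.0002
  -> dx 3.10 dy -0.29 dz -0.24 twist -0.001
(300, 230) k 4 ctr [447.9 251.8] size [40.9 97.2] ang 0.6
(300, 230) k 3 ctr [447.9 251.8] size [40.6 97.2] ang 0.5
```

View pics/d_wrist.png

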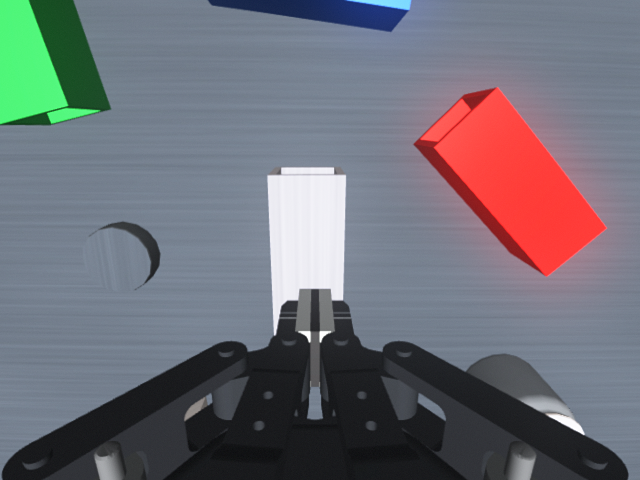

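View pics/d_scene.png

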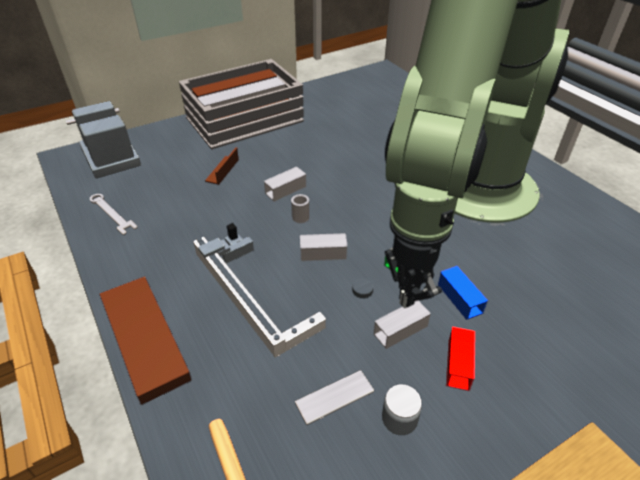

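Request:
arm_command:
  commands:
    - {"dx": 0, "dy": -0.3, "dz": -0.2, "twist": 0}
    - {"dx": 0, "dy": -0.3, "dz": -0.2, "twist": 0}
    - {"dx": 0, "dy": -0.3, "dz": -0.2, "twist": 0}
    - {"dx": 0, "dy": -0.3, "dz": -0.2, "twist": 0}
    - {"dx": 0, "dy": -0.3, "dz": -0.2, "twist": 0}
    - {"dx": 0, "dy": -0.3, "dz": -0.2, "twist": 0}
    - {"dx": 2, "dy": -0.3, "dz": -0.2, "twist": 0}
    - {"dx": 4, "dy": -0.3, "dz": -0.2, "twist": 0}
    - {"dx": 5, "dy": -0.3, "dz": -0.2, "twist": 0}
    - {"dx": 6, "dy": -0.3, "dz": -0.2, "twist": 0}
    - {"dx": 7, "dy": -0.3, "dz": -0.2, "twist": 0}
    - {"dx": 7.4, "dy": -0.3, "dz": -0.2, "twist": 0}
  grip: -1

```text
clock: 4.03
position: [0.4528, 0.2516, -0.0141]
tool_rot: [0.598, 1.565, 0.606]
force: [-0.8, -0.9, -0.3]
grip_width: 0.0852
```

```bash
python3 -c "
from h import *
go(.4523,.2517,-.014,90.5)"; python3 snap.py e
```

```text
t 4.03 pos [ 0.4528  0.2516 -0.0141] tooly yaw 90.5 R[:,0] [ 0.005  0.003 -1.   ] q7 0.93 F [-0.8 -0.9 -0.3] w 0.0852
  -> dx -0.01 dy 0.01 dz -0.05 twist -0.000
```

View pics/e_wrist.png

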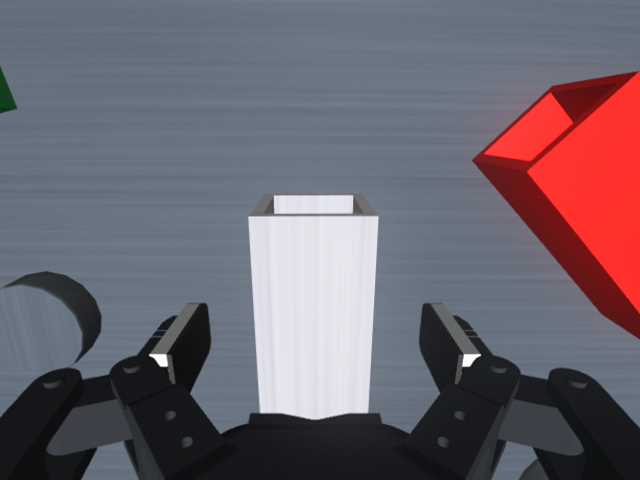

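Request:
arm_command:
  commands:
    - {"dx": 0, "dy": 0, "dz": 0, "twist": 0}
    - {"dx": 0, "dy": 0, "dz": 0, "twist": 0}
    - {"dx": 0, "dy": 0, "dz": 0, "twist": 0}
    - {"dx": 0, "dy": 0, "dz": 0, "twist": 0}
    - {"dx": 0, "dy": 0, "dz": 0, "twist": 0}
    - {"dx": 0, "dy": 0, "dz": 0, "twist": 0}
  grip: 1
  squeeze: 50

```text
clock: 4.58
position: [0.4529, 0.2517, -0.0135]
tool_rot: [0.591, 1.564, 0.599]
force: [0.2, 0.4, 6.4]
grip_width: 0.0393
```

```bash
python3 snap.py f; python3 -c "
from h import *
go(*fx(-70,-42),.04,94.8)"
```

```text
t 4.63 pos [ 0.453   0.2517 -0.0136] tooly yaw 90.5 R[:,0] [ 0.005  0.004 -1.   ] q7 0.93 F [-0.9 -0.7  7.1] w 0.0393
  -> dx -5.33 dy -13.81 dz 14.52 twist -0.076
```

View pics/f_wrist.png

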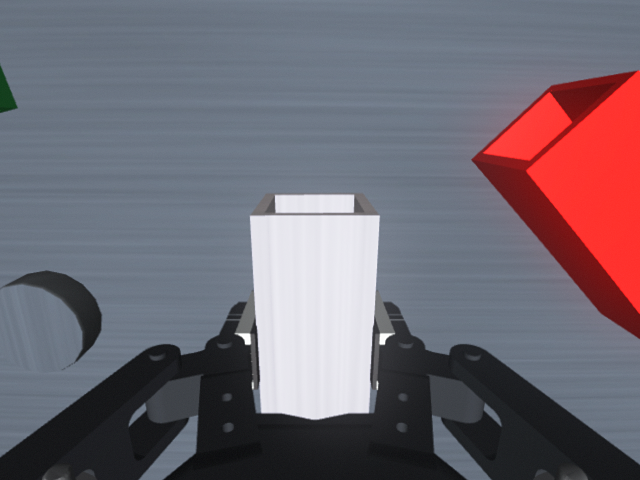

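Request:
arm_command:
  commands:
    - {"dx": -4, "dy": 0, "dz": 0, "twist": 0}
    - {"dx": -6, "dy": 0, "dz": 0, "twist": 0}
    - {"dx": -6, "dy": -4, "dz": 2, "twist": -0.02}
    - {"dx": -6, "dy": -7, "dz": 4, "twist": -0.04}
    - {"dx": -6, "dy": -11, "dz": 8, "twist": -0.076}
    - {"dx": -6, "dy": -14.1, "dz": 12, "twist": -0.076}
    - {"dx": -6, "dy": -14.1, "dz": 14.4, "twist": -0.076}
    - {"dx": -6, "dy": -14.1, "dz": 14.4, "twist": -0.076}
    - {"dx": -6, "dy": -14.1, "dz": 14.4, "twist": -0.076}
    - {"dx": -6, "dy": -14.1, "dz": 14.4, "twist": -0.076}
  grip: 1

```text
clock: 5.47
position: [0.5972, 0.1116, 0.0464]
tool_rot: [0.627, 1.565, 0.711]
force: [0.1, -0.5, -4.4]
grip_width: 0.0393
```

```bash
python3 snap.py g; python3 -c "
from h import *
go(*fx(-70,-45),-.013,94.8)"
```

```text
t 5.52 pos [0.5967 0.1122 0.0465] tooly yaw 94.9 R[:,0] [ 0.004  0.004 -1.   ] q7 1.32 F [-0.7 -0.2 -4.5] w 0.0396
  -> dx 5.95 dy -0.10 dz 0.23 twist 0.001
```

View pics/g_wrist.png

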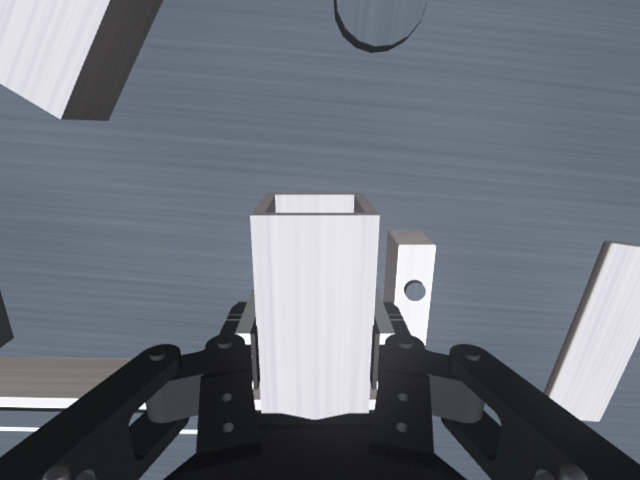

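Request:
arm_command:
  commands:
    - {"dx": 2, "dy": -0.3, "dz": 0, "twist": 0}
    - {"dx": 4, "dy": -0.4, "dz": 0, "twist": 0}
    - {"dx": 5, "dy": -0.4, "dz": 0, "twist": 0}
    - {"dx": 5.9, "dy": -0.4, "dz": 0, "twist": 0}
    - {"dx": 5.9, "dy": -0.4, "dz": 0, "twist": 0}
  grip: 1

```text
clock: 5.93
position: [0.5966, 0.109, -0.0133]
tool_rot: [0.795, 1.566, 0.881]
force: [-0.6, -0.1, -4.3]
grip_width: 0.0394
```

Request:
arm_command:
  commands:
    - {"dx": 0, "dy": 0, "dz": 0.5, "twist": 0}
    - {"dx": 0, "dy": 0, "dz": 1, "twist": 0}
    - {"dx": 0, "dy": 0, "dz": 1.3, "twist": 0}
    - {"dx": 0, "dy": 0, "dz": 1.6, "twist": 0}
    - {"dx": 0, "dy": 0, "dz": 1.9, "twist": 0}
    - {"dx": 0, "dy": 0, "dz": 1.9, "twist": 0}
  grip: 1

```text
clock: 6.43
position: [0.6162, 0.1107, -0.0131]
tool_rot: [0.716, 1.566, 0.802]
force: [0.4, -0.6, -4.7]
grip_width: 0.0396
```

```bash
python3 snap.py i;python3 -c "
from h import *
go(*fx(-50,-48),-.013,94.8)"
```

```text
t 6.48 pos [ 0.6158  0.1106 -0.0132] tooly yaw 94.9 R[:,0] [ 0.003  0.004 -1.   ] q7 1.32 F [-0.5  0.3 -4.6] w 0.0391
  -> dx -0.02 dy -0.07 dz 0.37 twist 0.002
```

View pics/i_wrist.png

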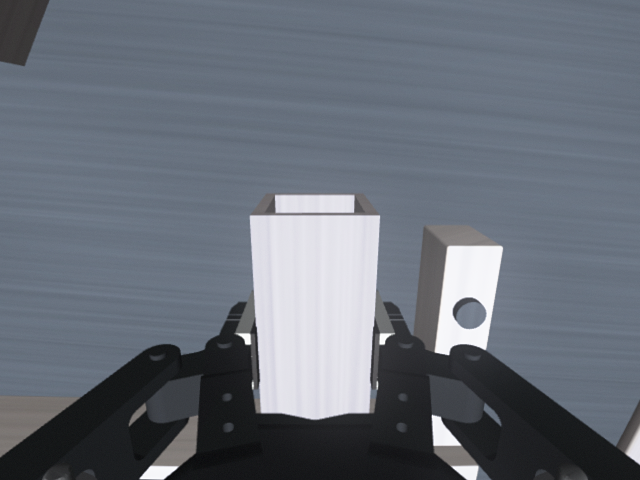

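Request:
arm_command:
  commands:
    - {"dx": 0.15, "dy": 0, "dz": 0.1, "twist": 0}
    - {"dx": 0.15, "dy": 0, "dz": 0.2, "twist": 0}
    - {"dx": 0.15, "dy": 0, "dz": 0.3, "twist": 0}
    - {"dx": 0.15, "dy": 0, "dz": 0.4, "twist": 0}
    - {"dx": 0.15, "dy": 0, "dz": 0.5, "twist": 0}
  grip: 1

```text
clock: 6.9
position: [0.6196, 0.111, -0.0141]
tool_rot: [1.187, 1.568, 1.272]
force: [-19.1, -1.2, 23.2]
grip_width: 0.0392
```

Request:
arm_command:
  commands:
    - {"dx": 0, "dy": 0, "dz": 0, "twist": 0}
    - {"dx": 0, "dy": 0, "dz": 0, "twist": 0}
    - {"dx": 0, "dy": 0, "dz": 0, "twist": 0}
    - {"dx": 0, "dy": 0, "dz": 0, "twist": 0}
    - {"dx": -3, "dy": 0, "dz": 0, "twist": 0}
    - {"dx": -6, "dy": 0, "dz": 0, "twist": 0}
    - {"dx": -10, "dy": 0, "dz": 0, "twist": 0}
    - {"dx": -14, "dy": 0, "dz": 0, "twist": 0}
    - {"dx": -17, "dy": 0, "dz": 0, "twist": 0}
    - {"dx": -20, "dy": 0, "dz": 0, "twist": 0}
  grip: -0.45

```text
clock: 7.73
position: [0.6196, 0.1103, 0.1882]
tool_rot: [0.902, 1.567, 0.988]
force: [-0.1, -0.9, -0.3]
grip_width: 0.0621
```

```bash
python3 snap.py j
python3 - <<'E'
from meas import *
import json
i=json.load(open('pics/j_wrist.json'));im=cv2.imread('pics/j_wrist.png')
g=cv2.cvtColor(im,cv2.COLOR_BGR2GRAY)
for t in (190,): tubes(i,im,t,[tuple(proj(i,[.620,.111,.04])[0].astype(int)),tuple(proj(i,[.4735,-.002,.04])[0].astype(int))])
go(.4735,-.0022,.05,62.3)
E
```

```text
(np.int64(313), np.int64(217)) k 3 ctr [637.5  45. ] size [127.7 269.5] ang 94.9
(np.int64(182), np.int64(20)) k 2 ctr [483.   -7.9] size [40.9 79.3] ang 152.4
t 7.78 pos [0.6218 0.1108 0.1938] tooly yaw 94.9 R[:,0] [ 0.009  0.005 -1.   ] q7 1.35 F [2.6 0.5 6.8] w 0.0622
  -> dx 14.19 dy -10.05 dz -15.87 twist 0.569
```

View pics/j_wrist.png

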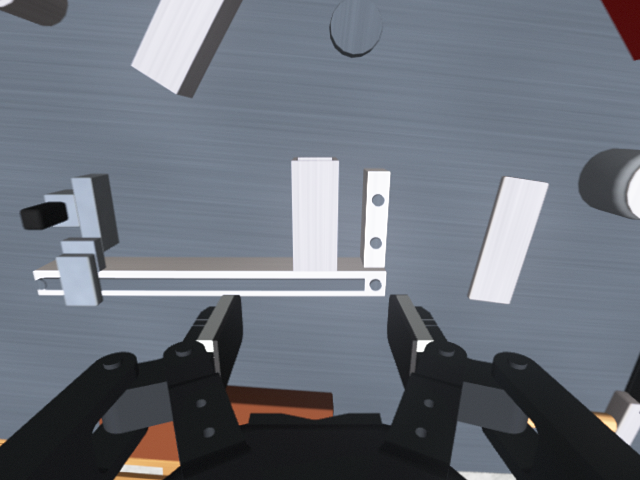

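Tube3 now lies at (315,215), flush against the back stop. The jaw is at the left with its post at (45,213). Tube2 is at (185,45) in this view.

Run:
```python
from h import *
import json
i=json.load(open('pics/j_wrist.json'))
B=toplane(i,[(115,272),(385,267)],.04)
d=B[1]-B[0];print('back',B.round(4),np.degrees(np.arctan2(d[1],d[0])))
print('side',[wf(p).round(1) for p in toplane(i,[(365,171),(363,267)],.03)])
print('back in f',[wf(p).round(1) for p in B])
print('jawface',[wf(p).round(1) for p in toplane(i,[(107,176),(101,245)],.031)])
print('post top',wf(toplane(i,[(30,215)],.066)[0]).round(1))
print('tube corners',[wf(p).round(1) for p in toplane(i,[(292,162),(338,161),(338,271),(293,271)],.04)])
```

```text
back [[ 0.6872 -0.0691  0.04  ]
 [ 0.6611  0.1807  0.04  ]] 95.9697065229021
side [array([-89.2,  -2.1]), array([ 1.2, -0.2])]
back in f [array([   2.4, -232.4]), array([-2.7, 18.7])]
jawface [array([ -85.3, -230.2]), array([ -21.1, -246.6])]
post top [ -58.2 -279.8]
tube corners [array([-97.8, -65.7]), array([-98.7, -26.8]), array([  1.2, -24.7]), array([  1.2, -66.4])]
```

```bash
sed -i 's/FA=np.radians(4.8)/FA=np.radians(5.5)/' h.py
python3 - <<'E'
from h import *
from workcell import imaging
ia=imaging.camera_info('scene');ib=imaging.camera_info('side')
print('pipe top',toplane(ia,[(300,201)],.055),toplane(ib,[(325,288)],.055))
print('disc',toplane(ia,[(362,289)],.016),toplane(ib,[(295,219)],.016))
E
```

```text
pipe top [[ 0.45662212 -0.1334427   0.055     ]] [[ 0.45685871 -0.13607762  0.055     ]]
disc [[0.46466392 0.13747543 0.016     ]] [[0.46241056 0.12982437 0.016     ]]
```

Request:
arm_command:
  commands:
    - {"dx": 2, "dy": -10, "dz": -15.9, "twist": 0.569}
    - {"dx": 2, "dy": -10, "dz": -15.9, "twist": 0.569}
    - {"dx": 6, "dy": -10, "dz": -15.9, "twist": 0.569}
    - {"dx": 6, "dy": -10, "dz": -15.9, "twist": 0.569}
    - {"dx": 9, "dy": -10, "dz": -15.9, "twist": 0.569}
    - {"dx": 9, "dy": -10, "dz": -15.9, "twist": 0.569}
    - {"dx": 9, "dy": -10, "dz": -15.9, "twist": 0.569}
    - {"dx": 9, "dy": -10, "dz": -15.9, "twist": 0.569}
  grip: -0.7

```text
clock: 8.45
position: [0.4736, -0.0015, 0.1022]
tool_rot: [1.008, 1.56, 0.526]
force: [0.8, 0.9, 1.4]
grip_width: 0.0726
```

```bash
python3 snap.py k
python3 - <<'E'
from meas import *
import json
i=json.load(open('pics/k_wrist.json'));im=cv2.imread('pics/k_wrist.png')
go(.4735,-.0022,-.013,62.3)
for t in (170,190): tubes(i,im,t,[(315,220)])
E
```

```text
t 8.5 pos [ 0.4743 -0.0012  0.1026] tooly yaw 62.4 R[:,0] [ 0.01   0.005 -1.   ] q7 1.02 F [0.  0.6 0.3] w 0.0725
  -> dx 11.56 dy -0.24 dz -0.09 twist 0.002
(315, 220) k 2 ctr [472.1  -1.6] size [ 40.9 104.5] ang 152.3
(315, 220) k 5 ctr [472.1  -1.6] size [ 40.7 104.5] ang 152.3
```

View pics/k_wrist.png

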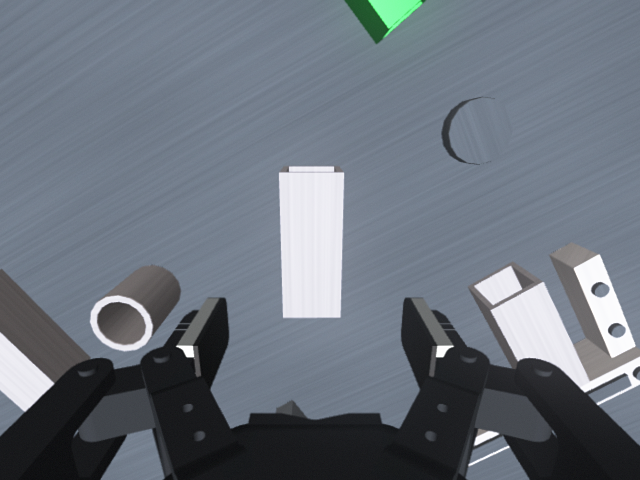

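Tube2 sits centred between the pads at (312,245), the pipe stub at (135,310) is clear of the fingers, and tube3 stands in the fixture at the right.

Request:
arm_command:
  commands:
    - {"dx": 4, "dy": -0.2, "dz": -0.1, "twist": 0}
    - {"dx": 8, "dy": -0.2, "dz": -0.1, "twist": 0}
    - {"dx": 10, "dy": -0.2, "dz": -0.1, "twist": 0}
    - {"dx": 11.5, "dy": -0.2, "dz": -0.1, "twist": 0}
    - {"dx": 11.5, "dy": -0.2, "dz": -0.1, "twist": 0}
    - {"dx": 11.5, "dy": -0.2, "dz": -0.1, "twist": 0}
  grip: -0.7

```text
clock: 9.0
position: [0.4745, -0.0013, -0.0121]
tool_rot: [0.991, 1.559, 0.51]
force: [0.7, 0.5, 0.3]
grip_width: 0.0726
```

Request:
arm_command:
  commands:
    - {"dx": 0, "dy": 0, "dz": 0, "twist": 0}
    - {"dx": 0, "dy": 0, "dz": 0, "twist": 0}
    - {"dx": 0, "dy": 0, "dz": 0, "twist": 0}
    - {"dx": 0, "dy": 0, "dz": 0, "twist": 0}
    - {"dx": 0, "dy": 0, "dz": 0, "twist": 0}
  grip: 1

```text
clock: 9.42
position: [0.4755, -0.0012, -0.0107]
tool_rot: [0.922, 1.557, 0.441]
force: [-1.6, 0.3, 14.7]
grip_width: 0.0396
```

Run:
```python
from h import *
go(*fx(-75,-120),.045,95.5)
```

```text
t 9.42 pos [ 0.4755 -0.0012 -0.0107] tooly yaw 62.5 R[:,0] [ 0.013  0.006 -1.   ] q7 1.03 F [-1.6  0.3 14.7] w 0.0396
  -> dx -5.39 dy 9.19 dz 9.57 twist -0.577
```

Request:
arm_command:
  commands:
    - {"dx": -4, "dy": 0, "dz": 0, "twist": 0}
    - {"dx": -5.4, "dy": 2, "dz": 2, "twist": -0.12}
    - {"dx": -5.4, "dy": 4, "dz": 4, "twist": -0.24}
    - {"dx": -5.4, "dy": 6, "dz": 6, "twist": -0.36}
    - {"dx": -5.4, "dy": 8, "dz": 8, "twist": -0.48}
    - {"dx": -5.4, "dy": 9.2, "dz": 9.6, "twist": -0.577}
    - {"dx": -5.4, "dy": 9.5, "dz": 9.8, "twist": -0.577}
    - {"dx": -5.4, "dy": 9.5, "dz": 9.8, "twist": -0.577}
    - {"dx": -5.4, "dy": 9.5, "dz": 9.8, "twist": -0.577}
  grip: 1

```text
clock: 10.17
position: [0.6048, 0.0372, 0.0453]
tool_rot: [0.351, 1.558, 0.446]
force: [-0.4, -0.3, -4.2]
grip_width: 0.0393
```

```bash
python3 snap.py l
python3 - <<'E'
from h import *
go(*fx(-70,-115),-.011,95.5)
E
```

```text
t 10.22 pos [0.6046 0.037  0.0453] tooly yaw 95.4 R[:,0] [ 0.012  0.006 -1.   ] q7 1.42 F [-0.8  0.3 -4. ] w 0.0392
  -> dx 5.63 dy 0.36 dz 0.17 twist -0.001
```

View pics/l_wrist.png

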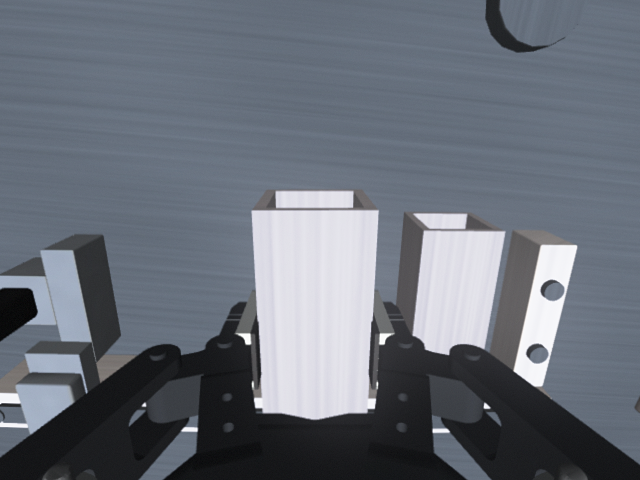

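Request:
arm_command:
  commands:
    - {"dx": 2, "dy": 0.1, "dz": 0.2, "twist": 0}
    - {"dx": 4, "dy": 0.1, "dz": 0.2, "twist": 0}
    - {"dx": 5, "dy": 0.1, "dz": 0.4, "twist": 0}
    - {"dx": 5.5, "dy": 0.1, "dz": 0.8, "twist": 0}
    - {"dx": 5.6, "dy": 0.1, "dz": 1.2, "twist": 0}
    - {"dx": 5.6, "dy": 0.1, "dz": 1.6, "twist": 0}
    - {"dx": 5.6, "dy": 0.1, "dz": 1.8, "twist": 0}
    - {"dx": 5.6, "dy": 0.1, "dz": 1.8, "twist": 0}
  grip: 1

```text
clock: 10.88
position: [0.6239, 0.0401, -0.0099]
tool_rot: [0.317, 1.557, 0.412]
force: [-0.5, -0.1, -4.3]
grip_width: 0.0389
```

Run:
```python
from h import *
go(*fx(-50,-117),-.0115,95.5)
```

```text
t 10.88 pos [ 0.6239  0.0401 -0.0099] tooly yaw 95.4 R[:,0] [ 0.013  0.006 -1.   ] q7 1.41 F [-0.5 -0.1 -4.3] w 0.0389
  -> dx 0.17 dy 0.07 dz 0.29 twist -0.001
```

Request:
arm_command:
  commands:
    - {"dx": 0.1, "dy": 0, "dz": 0.15, "twist": 0}
    - {"dx": 0.1, "dy": 0, "dz": 0.3, "twist": 0}
    - {"dx": 0.1, "dy": 0, "dz": 0.4, "twist": 0}
    - {"dx": 0.1, "dy": 0, "dz": 0.5, "twist": 0}
  grip: 1

```text
clock: 11.22
position: [0.6269, 0.0403, -0.0109]
tool_rot: [0.416, 1.561, 0.511]
force: [-19.2, -0.7, 12.9]
grip_width: 0.0393
```

Request:
arm_command:
  commands:
    - {"dx": 0, "dy": 0, "dz": 0, "twist": 0}
    - {"dx": 0, "dy": 0, "dz": 0, "twist": 0}
    - {"dx": 0, "dy": 0, "dz": 0, "twist": 0}
    - {"dx": 0, "dy": 0, "dz": 0, "twist": 0}
    - {"dx": -3, "dy": 0, "dz": 0, "twist": 0}
    - {"dx": -6, "dy": 0, "dz": 0, "twist": 0}
    - {"dx": -10, "dy": 0, "dz": 0, "twist": 0}
    - {"dx": -14, "dy": 0, "dz": 0, "twist": 0}
    - {"dx": -14, "dy": 0, "dz": 0, "twist": 0}
  grip: -0.45

```text
clock: 11.97
position: [0.6293, 0.0399, 0.1368]
tool_rot: [0.223, 1.551, 0.317]
force: [1.2, 0.9, 0.4]
grip_width: 0.062
```

```bash
python3 snap.py m
python3 - <<'E'
from h import *
go(.434,-.251,.12,98)
E
```

```text
t 12.02 pos [0.6281 0.0398 0.1335] tooly yaw 95.4 R[:,0] [ 0.016  0.006 -1.   ] q7 1.44 F [-0.2  0.5 -1. ] w 0.0621
  -> dx 0.87 dy -27.13 dz -22.07 twist -0.046
```

View pics/m_wrist.png

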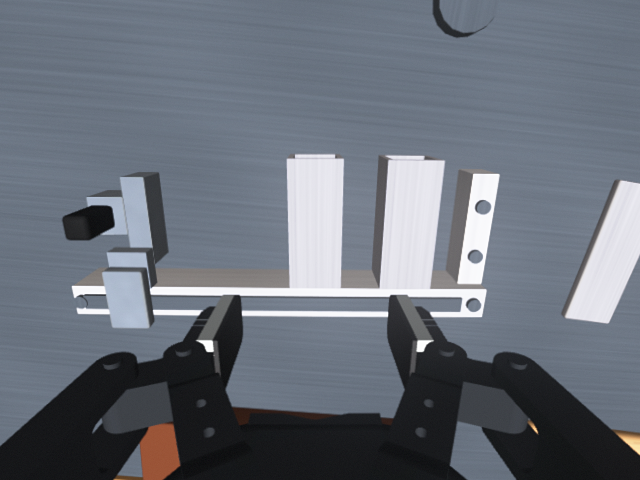

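Two tubes, at (315,220) and (410,220), stand flush on the back stop with a gap between them, and the jaw is at (140,220). Now for tube1.

Request:
arm_command:
  commands:
    - {"dx": 0, "dy": -27.1, "dz": -22.1, "twist": -0.046}
    - {"dx": 0, "dy": -27.1, "dz": -22.1, "twist": -0.046}
    - {"dx": 0, "dy": -27.1, "dz": -22.1, "twist": -0.046}
    - {"dx": 0, "dy": -27.1, "dz": -22.1, "twist": -0.046}
    - {"dx": 0, "dy": -27.1, "dz": -22.1, "twist": -0.046}
    - {"dx": 0, "dy": -27.1, "dz": -22.1, "twist": -0.046}
    - {"dx": 0, "dy": -27.1, "dz": -22.1, "twist": -0.046}
    - {"dx": 0, "dy": -27.1, "dz": -22.1, "twist": -0.046}
    - {"dx": 0, "dy": -27.1, "dz": -22.1, "twist": -0.046}
    - {"dx": 0, "dy": -27.1, "dz": -22.1, "twist": -0.046}
    - {"dx": 0, "dy": -27.1, "dz": -22.1, "twist": -0.046}
  grip: -0.7

```text
clock: 12.93
position: [0.4331, -0.2514, 0.1284]
tool_rot: [0.218, 1.554, 0.356]
force: [0.3, 0.5, -0.2]
grip_width: 0.0723
```

```bash
python3 snap.py n
python3 - <<'E'
from meas import *
import json
i=json.load(open('pics/n_wrist.json'));im=cv2.imread('pics/n_wrist.png')
for t in (170,190): tubes(i,im,t,[(315,220)])
go(.434,-.251,-.01,98)
E
```

```text
(315, 220) k 1 ctr [ 435.  -248.6] size [ 41.2 105.1] ang 7.1
(315, 220) k 1 ctr [ 435.  -248.6] size [ 40.6 105.1] ang 6.8
t 12.98 pos [ 0.4338 -0.2504  0.1284] tooly yaw 98.0 R[:,0] [ 0.016  0.006 -1.   ] q7 2.05 F [ 0.1  0.3 -0.4] w 0.0727
  -> dx 13.84 dy -0.12 dz -0.22 twist 0.000
```

View pics/n_wrist.png

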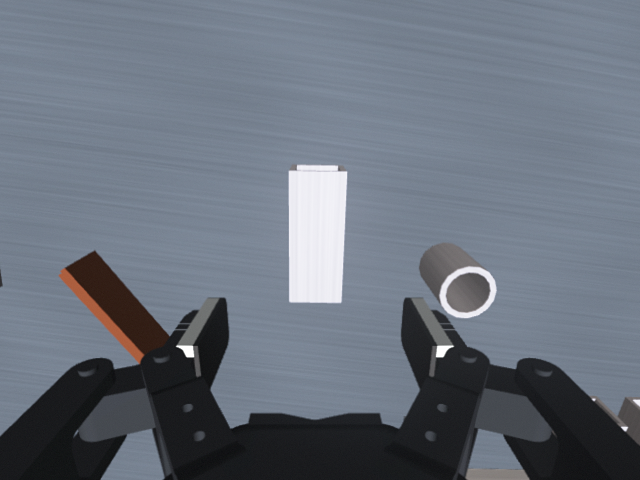

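Run:
```python
from h import *
go(.436,-.2487,-.0095,97)
```

```text
t 12.98 pos [ 0.4338 -0.2504  0.1284] tooly yaw 98.0 R[:,0] [ 0.016  0.006 -1.   ] q7 2.05 F [ 0.1  0.3 -0.4] w 0.0727
  -> dx 13.80 dy 0.08 dz 0.01 twist 0.018
```

Request:
arm_command:
  commands:
    - {"dx": 4, "dy": 0.1, "dz": 0, "twist": 0.018}
    - {"dx": 8, "dy": 0.1, "dz": 0, "twist": 0.018}
    - {"dx": 11, "dy": 0.1, "dz": 0, "twist": 0.018}
    - {"dx": 13, "dy": 0.1, "dz": 0, "twist": 0.018}
    - {"dx": 13.8, "dy": 0.1, "dz": 0, "twist": 0.018}
    - {"dx": 13.8, "dy": 0.1, "dz": 0, "twist": 0.018}
    - {"dx": 13.8, "dy": 0.1, "dz": 0, "twist": 0.018}
  grip: -0.7

```text
clock: 13.57
position: [0.4365, -0.248, -0.0091]
tool_rot: [0.253, 1.553, 0.376]
force: [-0.0, -0.2, 0.6]
grip_width: 0.0727
```

Request:
arm_command:
  commands:
    - {"dx": 0, "dy": 0, "dz": 0, "twist": 0}
    - {"dx": 0, "dy": 0, "dz": 0, "twist": 0}
    - {"dx": 0, "dy": 0, "dz": 0, "twist": 0}
    - {"dx": 0, "dy": 0, "dz": 0, "twist": 0}
    - {"dx": 0, "dy": 0, "dz": 0, "twist": 0}
  grip: 1

```text
clock: 13.98
position: [0.4373, -0.2483, -0.0077]
tool_rot: [0.17, 1.552, 0.293]
force: [-1.8, 2.8, 14.9]
grip_width: 0.0393
```

Run:
```python
from h import *
go(None,None,.09)
go(*fx(-80,-183),.09,95.5)
```

```text
t 13.98 pos [ 0.4373 -0.2483 -0.0077] tooly yaw 97.1 R[:,0] [ 0.018  0.006 -1.   ] q7 1.99 F [-1.8  2.8 14.9] w 0.0393
  -> dx -9.77 dy 0.03 dz 0.18 twist 0.000
t 13.98 pos [ 0.4373 -0.2483 -0.0077] tooly yaw 97.1 R[:,0] [ 0.018  0.006 -1.   ] q7 1.99 F [-1.8  2.8 14.9] w 0.0393
  -> dx -9.34 dy 19.90 dz 19.36 twist 0.027
```

Request:
arm_command:
  commands:
    - {"dx": -4, "dy": 0, "dz": 0, "twist": 0}
    - {"dx": -8, "dy": 0, "dz": 0, "twist": 0}
    - {"dx": -9.4, "dy": 3, "dz": 3, "twist": 0}
    - {"dx": -9.4, "dy": 19.9, "dz": 19.4, "twist": 0.027}
    - {"dx": -9.4, "dy": 19.9, "dz": 19.4, "twist": 0.027}
    - {"dx": -9.4, "dy": 19.9, "dz": 19.4, "twist": 0.027}
    - {"dx": -9.4, "dy": 19.9, "dz": 19.4, "twist": 0.027}
    - {"dx": -9.4, "dy": 19.9, "dz": 19.4, "twist": 0.027}
    - {"dx": -9.4, "dy": 19.9, "dz": 19.4, "twist": 0.027}
    - {"dx": -9.4, "dy": 19.9, "dz": 19.4, "twist": 0.027}
    - {"dx": -9.4, "dy": 19.9, "dz": 19.4, "twist": 0.027}
    - {"dx": -9.4, "dy": 19.9, "dz": 19.4, "twist": 0.027}
  grip: 1

```text
clock: 14.98
position: [0.6032, -0.028, 0.0908]
tool_rot: [0.178, 1.552, 0.274]
force: [-0.5, 0.0, -4.1]
grip_width: 0.0389
```

```bash
python3 snap.py o
python3 - <<'E'
from h import *
go(*fx(-75,-183),-.007,95.5)
E
```

```text
t 15.03 pos [ 0.6031 -0.0285  0.0908] tooly yaw 95.4 R[:,0] [ 0.018  0.005 -1.   ] q7 1.55 F [ 0.7  0.8 -4. ] w 0.0389
  -> dx 9.79 dy 0.07 dz 0.34 twist -0.001
```

View pics/o_wrist.png

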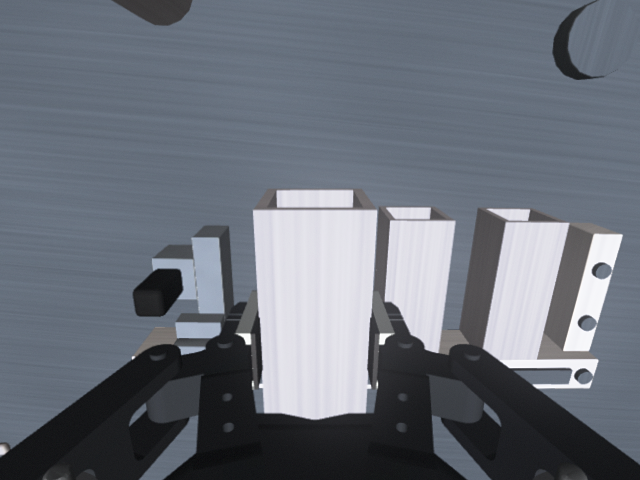

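Request:
arm_command:
  commands:
    - {"dx": 3, "dy": -0.6, "dz": 0.1, "twist": 0}
    - {"dx": 6, "dy": -0.6, "dz": 0.3, "twist": 0}
    - {"dx": 8, "dy": -0.6, "dz": 0.3, "twist": 0}
    - {"dx": 9.4, "dy": -0.6, "dz": 0.5, "twist": 0}
    - {"dx": 9.6, "dy": -0.6, "dz": 1, "twist": 0}
    - {"dx": 9.6, "dy": -0.6, "dz": 1.6, "twist": 0}
    - {"dx": 9.6, "dy": -0.6, "dz": 2, "twist": 0}
    - {"dx": 9.6, "dy": -0.6, "dz": 2.2, "twist": 0}
    - {"dx": 9.6, "dy": -0.6, "dz": 2.2, "twist": 0}
  grip: 1

```text
clock: 15.78
position: [0.6286, -0.0319, -0.0036]
tool_rot: [0.149, 1.55, 0.245]
force: [0.6, -0.1, -4.3]
grip_width: 0.0391
```

Run:
```python
from h import *
from workcell import sensors
go(*fx(-50,-189),-.008,95.5);print(wf(sensors.observe()['position']))
```

```text
t 15.78 pos [ 0.6286 -0.0319 -0.0036] tooly yaw 95.4 R[:,0] [ 0.02   0.005 -1.   ] q7 1.55 F [ 0.6 -0.1 -4.3] w 0.0391
  -> dx 0.45 dy 0.08 dz 0.51 twist -0.001
[ -55.18320208 -189.79426796]
```

Request:
arm_command:
  commands:
    - {"dx": 0.2, "dy": 0, "dz": 0.2, "twist": 0}
    - {"dx": 0.4, "dy": 0, "dz": 0.4, "twist": 0}
    - {"dx": 0.4, "dy": 0, "dz": 0.5, "twist": 0}
    - {"dx": 0.4, "dy": 0, "dz": 0.6, "twist": 0}
  grip: 1

```text
clock: 16.12
position: [0.6326, -0.0315, -0.0076]
tool_rot: [0.185, 1.554, 0.28]
force: [-19.6, 0.6, 11.9]
grip_width: 0.0392
```

Contact. Release and go up.

Request:
arm_command:
  commands:
    - {"dx": 0, "dy": 0, "dz": 0, "twist": 0}
    - {"dx": 0, "dy": 0, "dz": 0, "twist": 0}
    - {"dx": 0, "dy": 0, "dz": 0, "twist": 0}
    - {"dx": 0, "dy": 0, "dz": 0, "twist": 0}
    - {"dx": -3, "dy": 0, "dz": 0, "twist": 0}
    - {"dx": -6, "dy": 0, "dz": 0, "twist": 0}
    - {"dx": -10, "dy": 0, "dz": 0, "twist": 0}
    - {"dx": -12, "dy": 0, "dz": 0, "twist": 0}
    - {"dx": -12, "dy": 0, "dz": 0, "twist": 0}
  grip: -0.45

```text
clock: 16.87
position: [0.6334, -0.0322, 0.1176]
tool_rot: [0.1, 1.547, 0.195]
force: [0.5, -0.1, -0.0]
grip_width: 0.0616
```

```bash
python3 snap.py p
python3 - <<'E'
from h import *
go(*fx(-55,-278),.06,95.5)
E
```

```text
t 16.92 pos [ 0.6323 -0.0322  0.1151] tooly yaw 95.4 R[:,0] [ 0.021  0.005 -1.   ] q7 1.57 F [-0.3 -0.6 -0.1] w 0.062
  -> dx 5.48 dy -8.77 dz -0.45 twist -0.001
```

View pics/p_wrist.png

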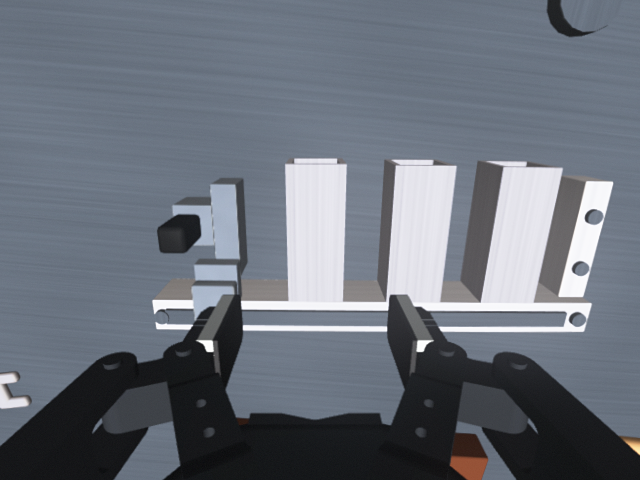

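```bash
python3 - <<'E'
from h import *
import json
i=json.load(open('pics/p_wrist.json'))
P=toplane(i,[(173,235)],.066)[0];print(P,wf(P))
print('face',[wf(p).round(1) for p in toplane(i,[(243,182),(238,262)],.031)])
go(P[0],P[1],.07,95.5)
E
python3 - <<'E'
import cv2
a=cv2.imread('pics/p_wrist.png');cv2.imwrite('pics/c9.png',cv2.resize(a[170:280,145:265],(654,600),interpolation=cv2.INTER_CUBIC))
E
```

```text
[ 0.63055224 -0.1195535   0.066     ] [ -61.60224429 -277.22547929]
face [array([ -88.6, -238.5]), array([ -29.5, -246. ])]
t 16.92 pos [ 0.6323 -0.0322  0.1151] tooly yaw 95.4 R[:,0] [ 0.021  0.005 -1.   ] q7 1.57 F [-0.3 -0.6 -0.1] w 0.062
  -> dx 4.46 dy -8.69 dz -1.09 twist -0.001
```

View pics/c9.png

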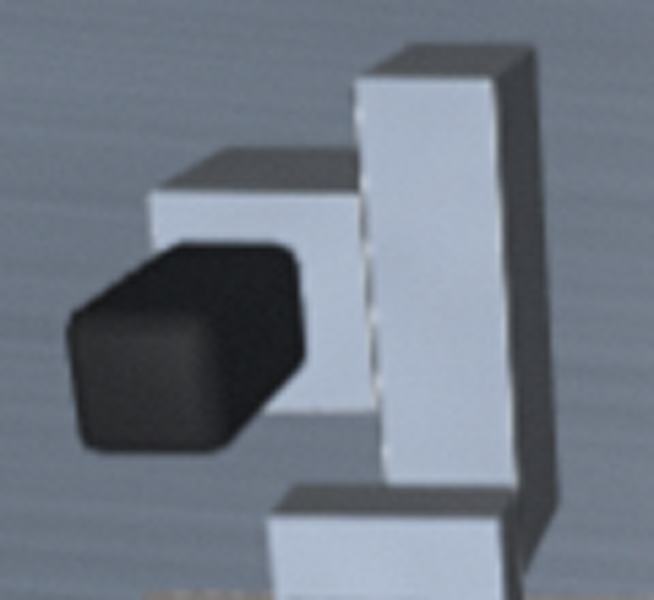

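Request:
arm_command:
  commands:
    - {"dx": 0, "dy": -4, "dz": -0.5, "twist": 0}
    - {"dx": 0, "dy": -8, "dz": -0.6, "twist": 0}
    - {"dx": 2, "dy": -8.7, "dz": -0.6, "twist": 0}
    - {"dx": 4, "dy": -8.7, "dz": -0.6, "twist": 0}
    - {"dx": 4.5, "dy": -8.7, "dz": -0.6, "twist": 0}
    - {"dx": 4.5, "dy": -8.7, "dz": -0.6, "twist": 0}
  grip: -0.45

```text
clock: 17.42
position: [0.6343, -0.1185, 0.0677]
tool_rot: [0.209, 1.553, 0.304]
force: [0.1, 0.6, 0.3]
grip_width: 0.0618
```

```bash
python3 snap.py q
python3 - <<'E'
from h import *
go(*fx(-56,-277.5),.020,95.5)
E
```

```text
t 17.47 pos [ 0.6351 -0.1184  0.0691] tooly yaw 95.5 R[:,0] [ 0.019  0.005 -1.   ] q7 1.7 F [-0.5 -0.3  0.6] w 0.0616
  -> dx 4.91 dy -0.12 dz 0.00 twist -0.001
```

View pics/q_wrist.png

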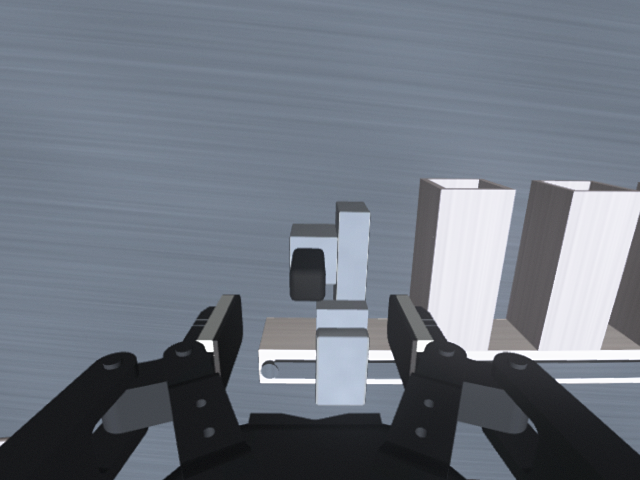

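Request:
arm_command:
  commands:
    - {"dx": 2, "dy": -0.3, "dz": 0, "twist": 0}
    - {"dx": 3.5, "dy": -0.3, "dz": 0, "twist": 0}
    - {"dx": 4.6, "dy": -0.3, "dz": 0, "twist": 0}
    - {"dx": 4.6, "dy": -0.3, "dz": 0, "twist": 0}
  grip: -0.45

```text
clock: 17.8
position: [0.6356, -0.1203, 0.0218]
tool_rot: [0.22, 1.553, 0.316]
force: [0.1, 0.4, 0.3]
grip_width: 0.0617
```

Request:
arm_command:
  commands:
    - {"dx": 0, "dy": 0, "dz": 0, "twist": 0}
    - {"dx": 0, "dy": 0, "dz": 0, "twist": 0}
    - {"dx": 0, "dy": 0, "dz": 0, "twist": 0}
    - {"dx": 0, "dy": 0, "dz": 0, "twist": 0}
    - {"dx": 0, "dy": 0, "dz": 0, "twist": 0}
    - {"dx": 0, "dy": 0, "dz": 0, "twist": 0}
  grip: 1
  squeeze: 25

```text
clock: 18.3
position: [0.6362, -0.1204, 0.0229]
tool_rot: [0.187, 1.551, 0.284]
force: [-2.1, 0.5, 6.0]
grip_width: 0.0177
```

```bash
python3 snap.py r
python3 - <<'E'
from h import *
from workcell import sensors
print(wf(sensors.observe()['position']))
go(*fx(-55,-167),None,95.5)
E
```

```text
[ -56.06866551 -278.62760695]
t 18.35 pos [ 0.6362 -0.1204  0.0229] tooly yaw 95.5 R[:,0] [ 0.019  0.005 -1.   ] q7 1.7 F [-0.8  1.   6.2] w 0.0176
  -> dx 0.04 dy 11.16 dz 0.11 twist 0.000
```

View pics/r_wrist.png

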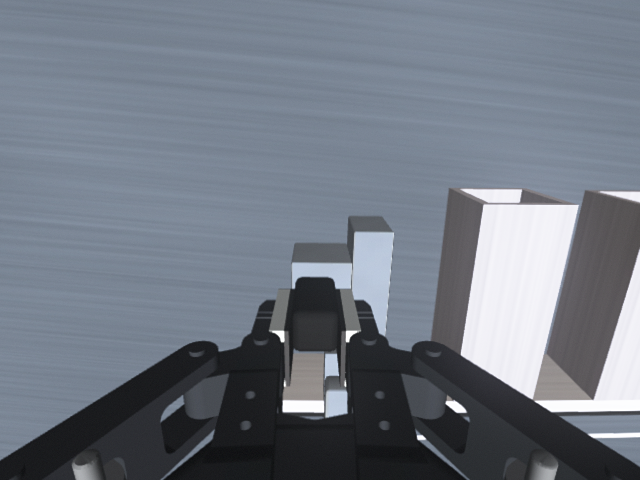

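Request:
arm_command:
  commands:
    - {"dx": 0, "dy": 0.7, "dz": 0, "twist": 0}
    - {"dx": 0, "dy": 1.4, "dz": 0, "twist": 0}
    - {"dx": 0, "dy": 2.1, "dz": 0, "twist": 0}
    - {"dx": 0, "dy": 2.8, "dz": 0, "twist": 0}
    - {"dx": 0, "dy": 3.5, "dz": 0, "twist": 0}
    - {"dx": 0, "dy": 4.2, "dz": 0, "twist": 0}
    - {"dx": 0, "dy": 4.9, "dz": 0, "twist": 0}
    - {"dx": 0, "dy": 5.6, "dz": 0, "twist": 0}
    - {"dx": 0, "dy": 6.3, "dz": 0, "twist": 0}
    - {"dx": 0, "dy": 7, "dz": 0, "twist": 0}
    - {"dx": 0, "dy": 7.7, "dz": 0, "twist": 0}
    - {"dx": 0, "dy": 8.4, "dz": 0, "twist": 0}
  grip: 1

```text
clock: 19.35
position: [0.6293, -0.0376, 0.0231]
tool_rot: [0.101, 1.549, 0.197]
force: [12.8, -6.8, -21.4]
grip_width: 0.0177
```

```bash
python3 snap.py s wrist side
python3 - <<'E'
from h import *
from workcell import sensors
print(wf(sensors.observe()['position']))
go(*fx(-56,-158),None,95.5)
E
```

```text
[ -54.97977324 -193.67336989]
t 19.45 pos [ 0.6291 -0.0358  0.0231] tooly yaw 95.6 R[:,0] [ 0.021  0.006 -1.   ] q7 1.57 F [  9.9   3.3 -18.3] w 0.0176
  -> dx 0.01 dy 3.57 dz -0.10 twist 0.001
```

View pics/s_wrist.png

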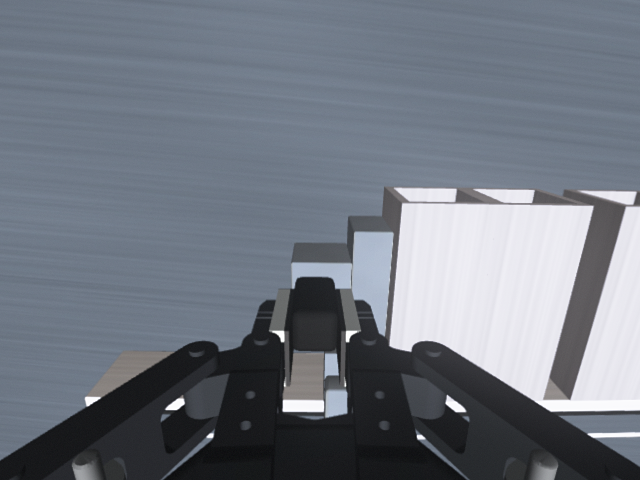

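Request:
arm_command:
  commands:
    - {"dx": 0.08, "dy": 0.6, "dz": 0.1, "twist": 0}
    - {"dx": 0.08, "dy": 1.2, "dz": 0.1, "twist": 0}
    - {"dx": 0.08, "dy": 1.8, "dz": 0.1, "twist": 0}
    - {"dx": 0.08, "dy": 2.4, "dz": 0.1, "twist": 0}
    - {"dx": 0.08, "dy": 2.8, "dz": 0.1, "twist": 0}
    - {"dx": 0.08, "dy": 3.2, "dz": 0.1, "twist": 0}
    - {"dx": 0.08, "dy": 3.4, "dz": 0.1, "twist": 0}
    - {"dx": 0.08, "dy": 3.5, "dz": 0.1, "twist": 0}
  grip: 1

```text
clock: 20.12
position: [0.6264, -0.0024, 0.0229]
tool_rot: [0.089, 1.55, 0.184]
force: [-2.4, -9.6, 3.5]
grip_width: 0.0173
```

Run:
```python
from h import *
from workcell import sensors
print(wf(sensors.observe()['position']),sensors.observe()['force'])
```

```text
[ -54.50989112 -160.17431985] [-2.41160407 -9.64762167  3.53415437]
```

Request:
arm_command:
  commands:
    - {"dx": 0, "dy": 0.15, "dz": 0, "twist": 0}
    - {"dx": 0, "dy": 0.3, "dz": 0, "twist": 0}
    - {"dx": 0, "dy": 0.4, "dz": 0, "twist": 0}
    - {"dx": 0, "dy": 0.5, "dz": 0, "twist": 0}
    - {"dx": 0, "dy": 0.5, "dz": 0, "twist": 0}
  grip: 1

```text
clock: 20.53
position: [0.6261, 0.0005, 0.023]
tool_rot: [-0.019, 1.55, 0.075]
force: [4.2, -9.2, -9.4]
grip_width: 0.0175
```

Run:
```python
from h import *
from workcell import sensors
print(wf(sensors.observe()['position']),sensors.observe()['force'])
```

```text
[ -54.50799664 -157.30701346] [ 4.22463869 -9.20727721 -9.41598639]
```

Request:
arm_command:
  commands:
    - {"dx": 0.05, "dy": 0.2, "dz": 0.05, "twist": 0}
    - {"dx": 0.05, "dy": 0.4, "dz": 0.05, "twist": 0}
    - {"dx": 0.05, "dy": 0.5, "dz": 0.05, "twist": 0}
    - {"dx": 0.05, "dy": 0.5, "dz": 0.05, "twist": 0}
    - {"dx": 0.05, "dy": 0.5, "dz": 0.05, "twist": 0}
  grip: 1

```text
clock: 20.95
position: [0.626, 0.0022, 0.0229]
tool_rot: [-0.18, 1.55, -0.089]
force: [-0.6, -15.0, 0.9]
grip_width: 0.0173
```

```bash
python3 snap.py u wrist side scene
python3 - <<'E'
from h import *
from workcell import sensors
print(wf(sensors.observe()['position']),sensors.observe()['force'])
import cv2
a=cv2.imread('pics/u_side.png');cv2.imwrite('pics/c10.png',cv2.resize(a[165:285,310:430],(600,600),interpolation=cv2.INTER_CUBIC))
E
```

```text
[ -54.45213045 -155.5438798 ] [ -0.89043955 -15.51074668   0.06829191]
```

View pics/u_wrist.png

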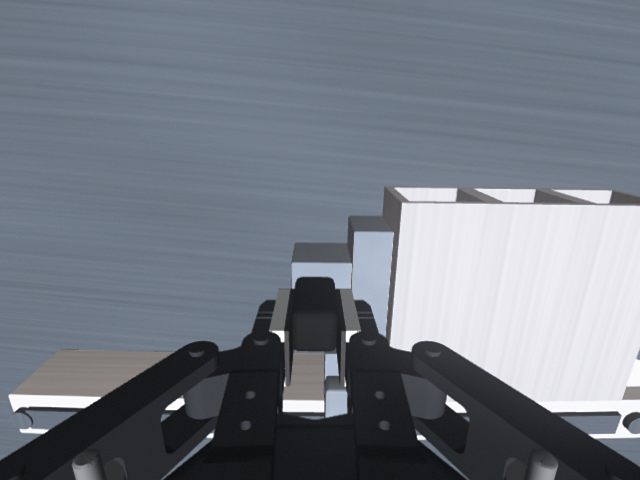

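View pics/c10.png

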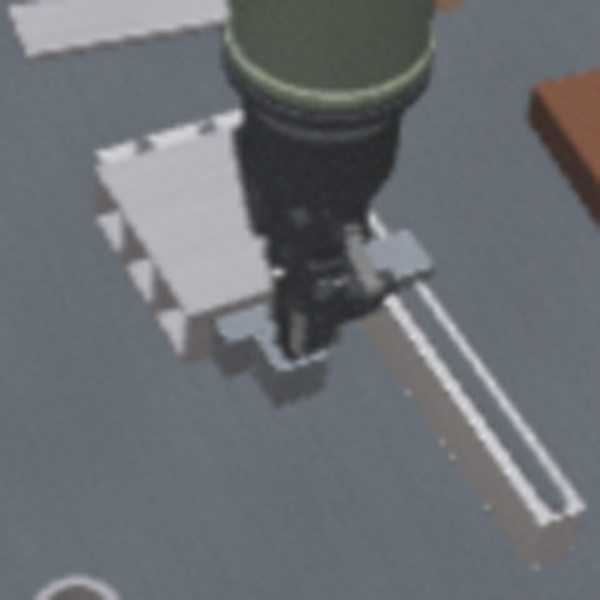

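The row looks closed up in both views. I'll press a bit harder to confirm a solid stop.

Request:
arm_command:
  commands:
    - {"dx": 0, "dy": 0.3, "dz": 0, "twist": 0}
    - {"dx": 0, "dy": 0.5, "dz": 0, "twist": 0}
    - {"dx": 0, "dy": 0.7, "dz": 0, "twist": 0}
    - {"dx": 0, "dy": 0.8, "dz": 0, "twist": 0}
    - {"dx": 0, "dy": 0.8, "dz": 0, "twist": 0}
  grip: 1

```text
clock: 21.52
position: [0.626, 0.0023, 0.0231]
tool_rot: [-0.502, 1.547, -0.416]
force: [9.4, -38.7, -12.7]
grip_width: 0.0173
```

Run:
```python
from h import *
from workcell import sensors
print(wf(sensors.observe()['position']),sensors.observe()['force'])
```

```text
[ -54.43523405 -155.53982884] [  9.40668592 -38.74057424 -12.69555243]
```

Solid stop: no motion between 15 N and 39 N. I'll relax, open and lift.

Request:
arm_command:
  commands:
    - {"dx": 0, "dy": 0, "dz": 0, "twist": 0}
    - {"dx": 0, "dy": 0, "dz": 0, "twist": 0}
    - {"dx": 0, "dy": 0, "dz": 0, "twist": 0}
  grip: 1

```text
clock: 21.77
position: [0.626, 0.0019, 0.0231]
tool_rot: [-0.515, 1.547, -0.429]
force: [3.1, -9.1, -8.2]
grip_width: 0.0173
```

Request:
arm_command:
  commands:
    - {"dx": 0, "dy": 0, "dz": 0, "twist": 0}
    - {"dx": 0, "dy": 0, "dz": 0, "twist": 0}
    - {"dx": 0, "dy": 0, "dz": 0, "twist": 0}
    - {"dx": 0, "dy": 0, "dz": 0, "twist": 0}
    - {"dx": -3, "dy": 0, "dz": 0, "twist": 0}
    - {"dx": -6, "dy": 0, "dz": 0, "twist": 0}
    - {"dx": -10, "dy": 0, "dz": 0, "twist": 0}
    - {"dx": -13, "dy": 0, "dz": 0, "twist": 0}
    - {"dx": -13, "dy": 0, "dz": 0, "twist": 0}
  grip: 0

```text
clock: 22.52
position: [0.6258, 0.0038, 0.1595]
tool_rot: [-0.378, 1.539, -0.292]
force: [0.3, -0.6, -0.9]
grip_width: 0.0425
```

```bash
python3 snap.py v wrist side scene
python3 - <<'E'
from h import *
go(*fx(-90,-60),.16,95.5)
E
```

```text
t 22.67 pos [0.623  0.0035 0.1531] tooly yaw 94.9 R[:,0] [ 0.022 -0.01  -1.   ] q7 1.51 F [-0.  -0.5 -0.6] w 0.0429
  -> dx -0.88 dy 9.36 dz -3.34 twist -0.010
```

View pics/v_wrist.png

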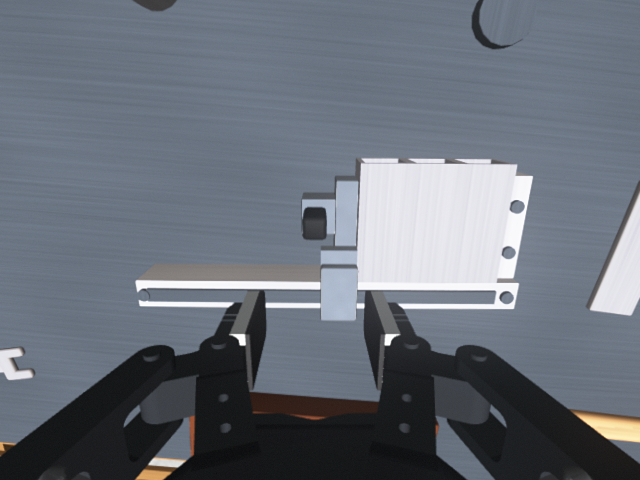

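Request:
arm_command:
  commands:
    - {"dx": -0.9, "dy": 4, "dz": -1.5, "twist": 0}
    - {"dx": -0.9, "dy": 8, "dz": -3, "twist": 0}
    - {"dx": -0.9, "dy": 9.4, "dz": -3.3, "twist": 0}
    - {"dx": -0.9, "dy": 9.4, "dz": -3.3, "twist": 0}
    - {"dx": -0.9, "dy": 9.4, "dz": -3.3, "twist": 0}
  grip: -1

```text
clock: 23.08
position: [0.581, 0.0954, 0.1591]
tool_rot: [-0.55, 1.548, -0.461]
force: [1.1, -0.8, 0.9]
grip_width: 0.0855
```

```bash
python3 snap.py w wrist
python3 - <<'E'
import cv2
a=cv2.imread('pics/w_wrist.png');cv2.imwrite('pics/c11.png',cv2.resize(a[160:400,200:460],(780,720))[:600])
E
```

```text
(no output)
```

View pics/w_wrist.png

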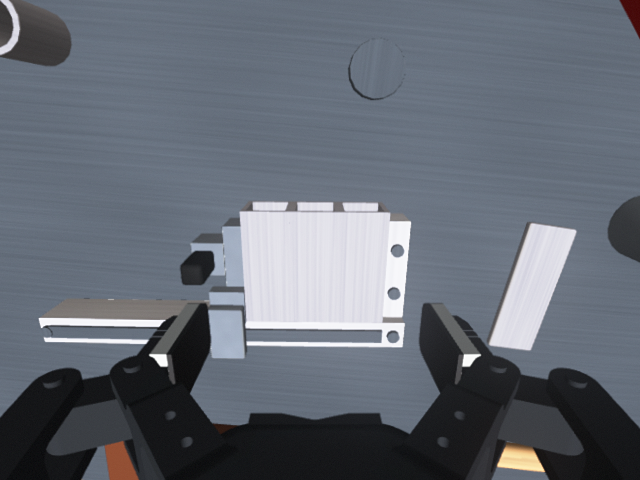

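View pics/c11.png

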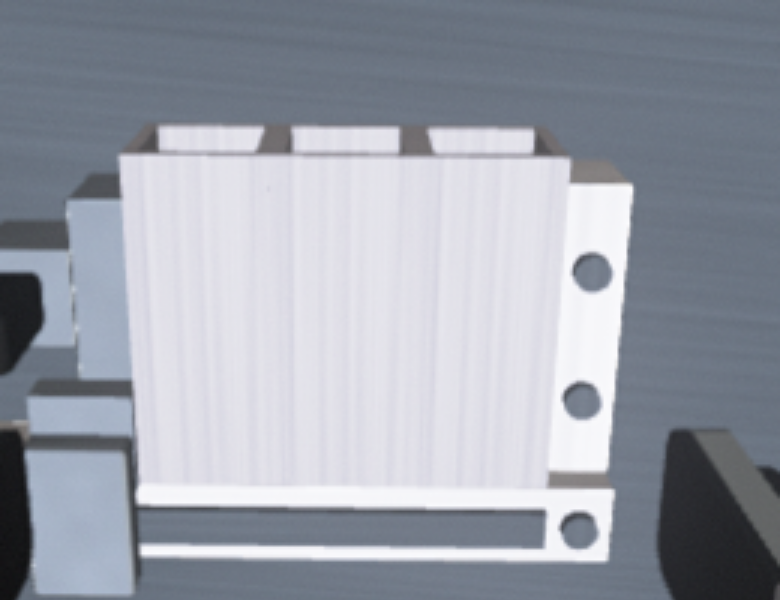

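```bash
python3 - <<'E'
from h import *
import json
i=json.load(open('pics/w_wrist.json'))
f=lambda p:np.array(p)/3+[200,160]-.33
P=toplane(i,f([(120,154),(570,157),(549,487),(138,485)]),.04)[:,:2]*1000
print('width near',np.linalg.norm(P[1]-P[0]),'far',np.linalg.norm(P[2]-P[3]),'depth',np.linalg.norm(P[3]-P[0]),np.linalg.norm(P[2]-P[1]))
# unoccluded back stop inner edge left of jaw (35..110,318->) vs tube ends
for a,b in ((P[0],P[1]),(P[3],P[2])): print(np.degrees(np.arctan2(*(b-a)[::-1])))
B=toplane(i,[(40,319),(160,321.5)],.04)[:,:2]*1000;d=(B[1]-B[0])/np.linalg.norm(B[1]-B[0]);n=np.array([-d[1],d[0]])
print('near end dist to back line',(P[:2]-B[0])@n)
E
python3 snap.py x scene side
python3 - <<'E'
import cv2
a=cv2.imread('pics/x_scene.png');b=cv2.imread('pics/x_side.png')
import numpy as np
cv2.imwrite('pics/c12.png',np.hstack([cv2.resize(a[140:420,160:460],(400,373)),cv2.resize(b[130:410,220:520],(400,373))]))
E
```

```text
width near 119.67226480504794 far 121.24073304555033 depth 100.26722012825574 99.6569789942
94.80875009128603
95.09704534859286
near end dist to back line [101.89927195 102.39152991]
```

View pics/c12.png

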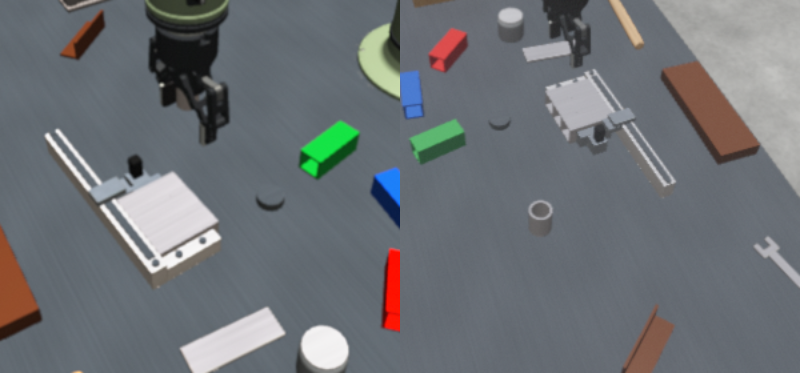

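Run:
```python
import cv2
g=cv2.cvtColor(cv2.imread('pics/w_wrist.png'),cv2.COLOR_BGR2GRAY)
for x in (253,265,285,305,320,340,355,370,378): print(x,g[316:330,x], 'near',g[206:216,x])
```

```text
253 [222 222 222 220 220 233 244 246 246 245 246 250 186  80] near [210 209 210 198 158 176 225 226 226 225]
265 [224 224 224 224 224 231 243 247 246 246 247 249 191  78] near [224 224 224 224 190 172 220 222 222 220]
285 [220 222 221 221 220 220 240 247 247 246 246 249 208  99] near [230 228 217 186 141 157 209 224 223 224]
305 [227 226 227 227 225 228 245 249 247 246 247 248 225 130] near [225 226 227 225 196 160 200 226 227 227]
320 [220 222 220 222 220 223 238 246 247 246 246 248 239 164] near [225 225 226 225 196 159 199 227 227 226]
340 [220 221 220 220 220 220 232 243 246 246 246 247 238 162] near [111 113 114 112 111 126 186 226 224 223]
355 [226 226 227 226 225 225 231 242 246 245 245 246 249 194] near [226 226 226 227 217 181 188 226 227 226]
370 [227 226 227 227 226 227 231 242 245 245 244 245 248 199] near [227 227 228 228 218 174 180 225 228 225]
378 [227 226 227 226 227 225 224 239 245 244 244 245 247 194] near [117 103 103 101  95 108 178 229 229 228]
```

The brightness profile has no dark line between any tube end and the back stop, so all three are flush. The gripper is clear of everything, so I'm handing in.

Run:
```python
from workcell import order,sensors
s=sensors.observe();print(s['clock'],s['force'],s['position'])
print(order.job_done())
```

```text
23.2333 [ 0.15438766 -0.28162063 -0.32765272] [0.58187081 0.09313167 0.15953892]
the job is handed in; nothing more can be done
None
```

All three grey tubes are lined up in the corner of the fixture, with the jaw pushed up snug against the row. I handed the job in at about 23 s with the gripper clear of everything. I set each tube down with its end pressed against the back stop, then gripped the jaw's post and slid the row against the side stop.

**Last checks:**
- **Row size:** it measures about 120–121 mm wide and 100 mm deep, parallel to the side stop within measuring error.
- **Back stop:** the images show no dark line between any tube end and the stop.
- **Jaw:** it did not move when I raised the push from 15 N to 39 N. Its face then sat at about y = -120.5 mm.
- **Other objects:** they looked unmoved in the final views, but I did not re-measure them.

**Failed or disagreed:**
- **First grasp:** it missed, and the closed fingers pressed on top of a tube with about 34 N; the tube did not move. The fingertips are about 20 mm behind the reported TCP, not 8 mm ahead as documented, so I gripped about 30 mm lower from then on.
- **Back stop distance:** one line fit put the tubes' near ends about 102 mm from the stop instead of 100 mm. I took this as measuring error because the brightness profile showed no gap.
- **Camera views:** the scene and side views disagreed by about 5 mm, so I relied on the wrist camera.

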